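# Draw the scrap bin into its bay with the pull hook

### The arm

A 6-joint arm with a two-finger parallel gripper is mounted at the origin on the work surface. World frame = base frame: x ahead of the robot, y to its left, z up, the work surface at z = 0. Lengths are in m, angles in rad, forces in N, time in s.
With the tool pointing down it reaches from about 0.25 to 0.725 m from the base axis. Payload 4 kg.
Tool frame: the origin (TCP) lies midway between the tips of the shut fingers; the grasp point (between the pads) lies 19 mm behind it; z points along the fingers, y is the direction in which the jaws open and shut (so a half turn about z gives the same grasp; the last joint's range is limited). The gripper opens to 85 mm and grips with 20 to 120 N. Pads are 22 mm wide; open, the fingers measure 114 mm over their backs; the gripper's body (76 mm by 85 mm) begins 54 mm behind the grasp point. The pads swing forward as they close: fully open they stand 13 mm farther back than shut.
Start: joints at [1.214, 0.241, 0.005, 1.335, 0, 1.571], TCP at [0.175, 0.469, 0.231] pointing down, gripper open.
Joint ranges: [-2.72, 2.72], [-1.05, 1.87], [-1.09, 1.28], [-1.99, 2.15], [-1.42, 1.44], [-3.14, 3.14]. Speed limits (rad/s): [2.79, 2.79, 3.14, 3.14, 3.14, 3.14].

### API

Orientations are given as a unit quaternion [x, y, z, w].
In Python, from workcell import bot, eyes, job gives the robot as it stands.
- The arm moves only by the shell command python3 -m crank 'ROWS'. ROWS is a JSON object of lists of equal length, an entry for each row: "dr": the turn, a rotation vector about the tool's x, y, z in rad, a list of three; "travel": the shift along the tool's x, y, z in m, a list of three; "hand": the finger opening in m, from 0 to 0.0854. In form: {"dr": [[wx, wy, wz], ...], "travel": [[x, y, z], ...], "hand": [hand, ...]}. A call has 1 to 10 rows; each row is the pose to reach, as a shift and turn from the pose commanded when the call began, along the tool's axes at that moment; what a row does not reach only later rows make up. A row lasts 1/8 s, in which the tool goes at most 62.5 mm and 10.7 degrees, less where a joint would pass 70% of its speed; a pose out of reach is approached as far as the arm can. A call with a gripper value outside its range is refused whole. The fingers move at their own pace and stop on an object; the grip force is fixed at half the most. Time passes only in rows, so rows that repeat a pose let the fingers close. It gives the time, the measured TCP pose, the force and the opening at its end, in the units of the state.
- bot.get_obs(): the state, without advancing time (a new reading comes with each control period).
- eyes.camera(name): name is "side" or "top" or "wrist"; returns a dict with "color" (420x560x3 uint8, red, green, blue), "K" (3x3 intrinsics, pixels), "R" (3x3) and "t" (3): a world point X has camera coordinates R X + t; the wrist camera has in their place "T_tool_cam" (4x4, takes a point from camera to tool coordinates, whose origin is the TCP and whose axes are the flange's). Camera axes: x right, y down, z forward; pixel columns grow to the right and rows downward; lengths in m; the calibration is good to about 2 mm. A picture is of the moment at which its call begins: read the wrist's pose just before it. There is no depth.
- job.job_done(): hands the job in, once; it reports no verdict.
The state is a dict: "clock": time; "joint_pos": joint angles; "joint_vel": joint speeds; "tau": joint torques, N m; "eef_pos": TCP position; "tool_rot": TCP orientation; "ft_force": force on the tool from outside, world axes, zero at the start; "ft_torque": the same for the moment, N m; "grip_width": finger opening in m.
Only numpy, scipy, OpenCV 4.12 (cv2) and the standard library are available. Lean on these libraries where they do the work, as an engineer would, in place of code of your own. Each camera call takes 0.05 s, during which the arm holds its last target.

### The job

The scrap bin holds sharp offcuts and has been left too far back: take the pull hook off its rest, hook it behind the wire loop on the bin's front and drag the bin, without touching it with the gripper or arm, into the middle of the yellow-lined bay until its front is square against the steel stop. Feel for the stop and keep a steady pull of about 15 N against it for one second, never letting the hook's force on the bin go over 25 N. Then unhook, lay the hook back on the middle of its rest the way it lay, let go, leaving the bin in its bay at the stop and everything else on the bench where it is.

Things in the scene. Friction and masses are not known exactly. Their poses are not given: they have to be found in the camera images.
- hook_grip (a point): Centre of the pull hook's green block handle, 90 mm long (x), 22 wide (y), 42 high; it lies on the rest, underside 21 mm below this point. x points along the hook to its prong, z up. An 8 mm steel rod leaves the handle's front 7 mm below this point, runs along +x to 105 mm from it, then turns down as the prong. Hook 0.2 kg. No reading while held.
- hook_tip (a point): Centre of the round lower end (radius 4 mm) of the hook's prong: 99 mm ahead (+x) of hook_grip and 53 mm below it. The 8 mm thick prong rises from here to the rod, 46 mm higher and 6 mm farther forward (it leans back slightly). Same axes as the hook. No reading while held.
- rest_top (a point): Centre of the flat top of the hook's rest, a fixed blue block with black rubber top, 110 (x) by 90 (y) mm, 50 mm high. The hook lies on it, handle over this point, prong hanging free beyond its +x edge. Stands left or right of the bay.
- bin: Squat grey steel scrap bin with a dark spring flap on top, 110 mm (x) by 120 mm (y), 66 mm high, standing loose on the bench, about 0.8 kg (varies, as does friction: dragging takes some 1 to 5 N). Origin at the centre of its underside; x points away from its front; the front face is at x = -55 mm.
- bin_loop (a point): Inner side of the outer bar's middle, of the level wire loop (6 mm wire) on the bin's front (-x), 45 mm above the bench. The outer bar, 20 mm long, is centred 42 mm ahead of the front face; slanting legs run from its ends to the face, there 68 mm apart. The prong goes down between bar and face: 36 mm of open gap. Axes as the bin.
- bin_front (a point): Middle of the lower front edge of the bin, on the bench. Same axes as the bin.
- bay: Bay marked with yellow lines; across its near end a rigid steel stop bar 180 mm wide (y), 16 thick, 18 high, between dark clamps as high. Origin: on the bench, nominal middle of the stop face that the bin's front meets; x points from it into the bay. The stop is set by hand: its face really lies anywhere within 12 mm either way along x. The bin belongs centred on y = 0, its x along this x.
- pedal: Bystander, loose, not to be disturbed: blue guitar pedal enclosure, 120 x 95 mm, 38 mm high, knobs to 52 mm. Origin at its underside's centre.
- bracket: Bystander, loose, not to be disturbed: bent steel footswitch bracket, about 55 x 30 mm, 30 mm high. Origin at its underside's centre.
- pot: Bystander, loose, not to be disturbed: cracked orange potentiometer, 24 mm across, 23 mm high. Origin at its underside's centre.
- iron_tip: Bystander, loose, not to be disturbed: blackened copper iron tip, 44 mm long, 8 mm thick. Origin at its underside's centre.
- battery_door: Bystander, loose, not to be disturbed: chipped red plastic battery door, 58 x 30 mm, 4 mm thick. Origin at its underside's centre.
- driver: Bystander, loose, not to be disturbed: screwdriver, 170 mm long, lying. Origin at its underside's centre.
- jar: Bystander, loose, not to be disturbed: small clear jar with black lid, 60 mm across, 75 mm high. Origin at its underside's centre.
There are look-alikes about, which are no part of the job. Leave any red look-alike of the part that bears rest_top alone. There is more than one size of the part that bears hook_grip; the job needs the smaller.

How it is judged:
On the way, in this order (a step that is already met when the one before it is completed fails the run):
1. the held hook's prong is down inside the bin's wire loop (contact force between the fingers and hook above 1 N and z of hook_tip in the frame of bin below 0.042 m and x of hook_tip in the frame of bin between -0.097 and -0.055 m and y of hook_tip in the frame of bin between -0.03 and 0.03 m), for 0.1 s.
2. the hook pulls the bin square against the stop, with at least 7 N on the stop for 0.5 s (contact force between hook and bin above 4 N and contact force between bin and bay above 7 N and x of bin_front in the frame of bay between -0.016 and 0.018 m and y of bin_front in the frame of bay between -0.025 and 0.025 m and angle between the x axis of bin and the x axis of bay, either way round below 0.08 rad), for 0.5 s.
At the end, for the whole second after the job is handed in: Bin in the bay, front edge at the stop (16 mm before to 18 mm behind its nominal line), within 25 mm of the bay's middle and 0.08 rad of square; hook released, lying upright on its rest, handle centre within 25 mm of the rest's middle, prong hanging off the rest's front (x of bin_front in the frame of bay between -0.016 and 0.018 m and y of bin_front in the frame of bay between -0.025 and 0.025 m and angle between the x axis of bin and the x axis of bay, either way round below 0.08 rad and horizontal distance between hook_grip and rest_top below 0.025 m and height (world z) of hook_grip between 0.066 and 0.076 m and angle between hook_grip's own z axis and vertical below 0.1 rad and y of hook_tip in the frame of rest_top between -0.06 and 0.06 m and x of hook_tip in the frame of rest_top above 0.05 m); the robot touches nothing.
It fails at once if the hook pushes or pulls the bin with more than 25 N (contact force between hook and bin above 25 N).
It fails at once if the gripper or arm touches the bin (contact force between any of the fingers, the arm and bin above 0.5 N).
It fails at once if the bin is tipped by more than 0.2 rad (angle between bin's own z axis and vertical above 0.2 rad).
It fails at once if something else on the bench is pushed more than 25 mm (distance of any of pedal, bracket, pot, iron_tip, battery_door, driver, jar from where it was at the start of the episode above 0.025 m).
It also fails if it takes over 67 s, if anything falls off the work surface, if the arm or the gripper's body presses on something with over 40 N, if the wrist force passes 120 N, or if a joint passes its speed limit or range.

## Working session

There is one attempt and no reset: what is moved stays moved. The work goes in short steps, Python scripts to look and compute and a shell command to move; the robot and the scene stay as the last step left them, time stands still between calls to the robot, and variables do not carry over. Pictures are saved under pics/ and viewed, and the job is handed in when it is done.

```bash
ls; mkdir -p pics; python3 - <<'E'
from workcell import bot, eyes, job
import cv2
print(bot.get_obs())
for n in ["side","top","wrist"]:
    c=eyes.camera(n); cv2.imwrite(f"pics/{n}0.png",c["color"][:,:,::-1]); print({k:v for k,v in c.items() if k!="color"})
E
```

```text
pics
{'clock': 0.0, 'joint_pos': array([ 1.21402694e+00,  2.41436797e-01,  3.73150486e-03,  1.33522820e+00,
       -6.07532002e-06,  1.57079680e+00]), 'joint_vel': array([-0.00124739, -0.00066799,  0.00029708,  0.00025859,  0.00048052,
        0.00059704]), 'tau': array([-5.19114783e-04, -3.72323799e+01,  2.52405775e+01,  1.70702155e-02,
       -1.15663142e-04, -4.09177844e-06]), 'eef_pos': array([0.17440245, 0.46791414, 0.23040387]), 'tool_rot': array([ 1.77440257e-01,  9.84130994e-01, -1.05216604e-03, -1.86619929e-04]), 'ft_force': array([-0.78870185,  0.33454309,  0.45322132]), 'ft_torque': array([-0.00564438, -0.01455404,  0.03069025]), 'grip_width': 0.08536612100334673}
{'K': array([[387.41454219,   0.        , 275.61359839],
       [  0.        , 387.41454219, 216.16128641],
       [  0.        ,   0.        ,   1.        ]]), 'R': array([[ 9.99983710e-01,  6.15817376e-04,  5.67456377e-03],
       [ 4.94232500e-03, -5.90753374e-01, -8.06837050e-01],
       [ 2.85540342e-03,  8.06851952e-01, -5.90746794e-01]]), 't': array([-0.49031732,  0.0296791 ,  1.21725741])}
{'K': array([[3
[... 166 characters left out ...]
2717, -0.99940152,  0.0201362 ],
       [-0.98612925, -0.03103883, -0.16305122],
       [ 0.16357864, -0.01527073, -0.9864121 ]]), 't': array([-0.03671624,  0.50645897,  1.13020939])}
{'K': array([[289.20426134,   0.        , 278.36773811],
       [  0.        , 289.20426134, 209.9113485 ],
       [  0.        ,   0.        ,   1.        ]]), 'T_tool_cam': array([[ 2.66418690e-05, -9.59733155e-01, -2.80913280e-01,
         7.26355575e-02],
       [ 9.99999971e-01, -4.21993297e-05,  2.39013136e-04,
         9.37387089e-05],
       [-2.41243183e-04, -2.80913278e-01,  9.59733125e-01,
        -1.41753429e-01],
       [ 0.00000000e+00,  0.00000000e+00,  0.00000000e+00,
         1.00000000e+00]])}
```

View pics/side0.png

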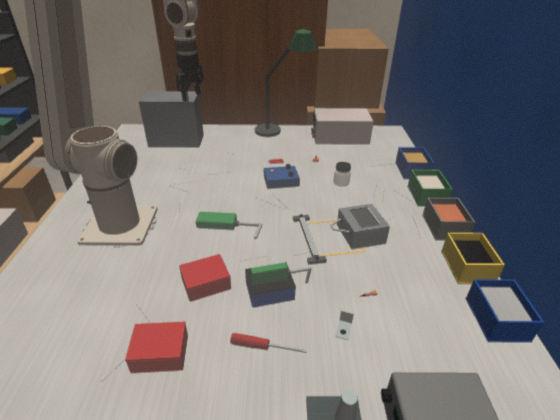

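View pics/top0.png

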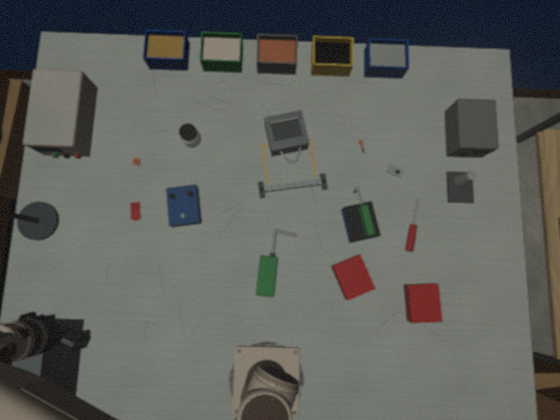

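View pics/wrist0.png

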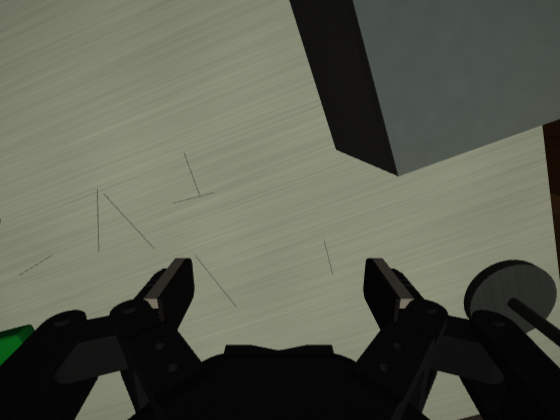

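The hook is on its blue/black rest at about top (360,222). The bin is at (287,130), with the stop bar from (263,190) to (324,181). The large green hook lying on the bench at (267,275) is the decoy. Next I'll enlarge the crops.

```bash
python3 - <<'E'
import cv2
t=cv2.imread("pics/top0.png"); s=cv2.imread("pics/side0.png")
cv2.imwrite("pics/tc1.png",cv2.resize(t[95:255,245:405],None,fx=3.75*1.0,fy=3.75,interpolation=cv2.INTER_CUBIC))
cv2.imwrite("pics/sc1.png",cv2.resize(s[190:310,230:400],None,fx=4.7,fy=4.7,interpolation=cv2.INTER_CUBIC))
E
```

```text
(no output)
```

View pics/tc1.png

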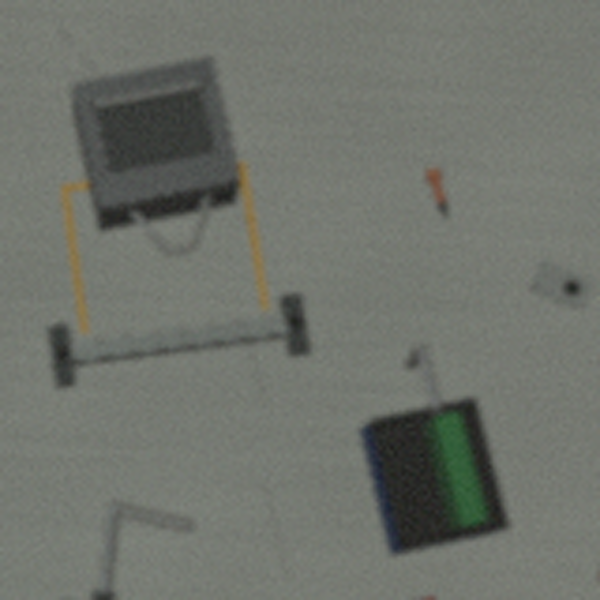

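View pics/sc1.png

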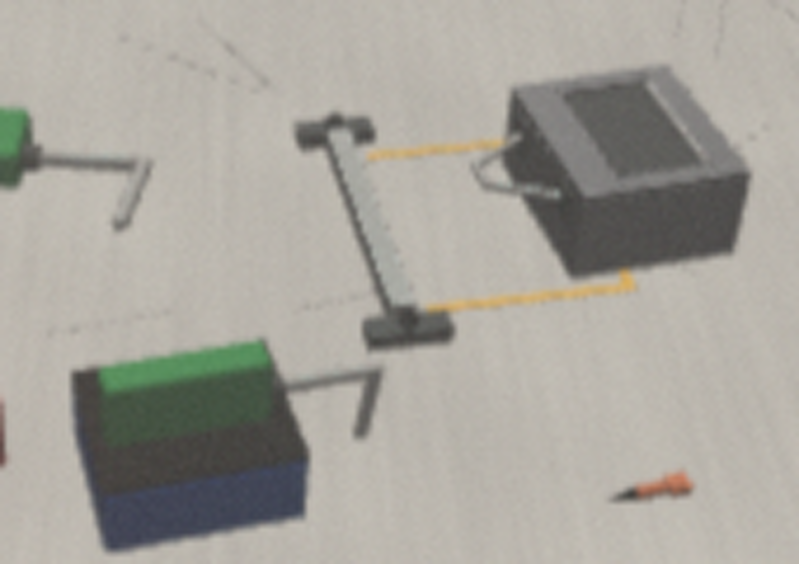

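```bash
cat > h.py <<'E'
import numpy as np, cv2
from scipy.spatial.transform import Rotation as Ro
CAL={"side":(np.array([[387.41454219,0,275.61359839],[0,387.41454219,216.16128641],[0,0,1]]),
np.array([[9.99983710e-01,6.15817376e-04,5.67456377e-03],[4.94232500e-03,-5.90753374e-01,-8.06837050e-01],[2.85540342e-03,8.06851952e-01,-5.90746794e-01]]),np.array([-0.49031732,0.0296791,1.21725741])),
"top":(np.array([[384.15314875,0,278.89150985],[0,384.15314875,207.44061817],[0,0,1]]),
np.array([[0.02812717,-0.99940152,0.0201362],[-0.98612925,-0.03103883,-0.16305122],[0.16357864,-0.01527073,-0.9864121]]),np.array([-0.03671624,0.50645897,1.13020939]))}
WK=np.array([[289.20426134,0,278.36773811],[0,289.20426134,209.9113485],[0,0,1]])
T=np.array([[2.66418690e-05,-9.59733155e-01,-2.80913280e-01,7.26355575e-02],[9.99999971e-01,-4.21993297e-05,2.39013136e-04,9.37387089e-05],[-2.41243183e-04,-2.80913278e-01,9.59733125e-01,-1.41753429e-01],[0,0,0,1]])
def wcal(pos,quat):
    M=np.eye(4);M[:3,:3]=Ro.from_quat(quat).as_matrix();M[:3,3]=pos
    W=np.linalg.inv(M@T); return WK,W[:3,:3],W[:3,3]
def onz(cal,uv,z):
    if isinstance(cal,str): cal=CAL[cal]
    K,R,t=cal; uv=np.atleast_2d(uv).astype(float)
    d=(np.linalg.inv(K)@np.c_[uv,np.ones(len(uv))].T).T@R
    C=-R.T@t
    return C+d*((z-C[2])/d[:,2])[:,None]
def proj(cal,X):
    if isinstance(cal,str): cal=CAL[cal]
    K,R,t=cal; p=(np.atleast_2d(X)@R.T+t)@K.T; return p[:,:2]/p[:,2:]
E
python3 - <<'E'
from h import *
np.set_printoptions(precision=4,suppress=True)
tp=lambda a:(np.array(a)+.5)/3.75-.5+[245,95]
sd=lambda a:(np.array(a)+.5)/4.7-.5+[230,190]
for n in CAL: print(n,-CAL[n][1].T@CAL[n][2])
def show(nm,a,b,z):
    if a: print(nm,'top',z); print(onz("top",tp(a),z), onz("top",tp(a),z).mean(0))
    if b: print(nm,'side',z); print(onz("side",sd(b),z), onz("side",sd(b),z).mean(0))
show("rest",[(370,425),(475,400),(508,525),(396,552)],[(75,372),(265,340),(307,455),(107,490)],.05)
show("handle",[(437,412),(463,410),(487,522),(458,528)],[(100,370),(262,342),(272,360),(103,390)],.092)
show("tip",[(412,362)],[(360,433)],.018)
show("bend",[(427,348)],[(378,372)],.064)
show("bin",[(73,88),(213,58),(240,180),(98,208)],[(512,88),(667,66),(748,172),(580,195)],.066)
show("loop",[(165,248),(192,250)],[(475,165),(485,183)],.045)
show("stopfar top",[(78,343),(285,318)],[(352,130),(412,302)],.018)
show("clamps",[(62,355),(295,325)],[(335,130),(408,328)],.018)
show("yellow",[(65,187),(85,332),(265,308),(243,165)],[(368,157),(500,143),(430,309),(630,288)],.0)
E
```

```text
side [ 0.4867 -0.9643  0.7458]
top [ 0.3156 -0.0037  1.1982]
rest top 0.05
[[ 0.5105 -0.2173  0.05  ]
 [ 0.5339 -0.303   0.05  ]
 [ 0.4326 -0.3285  0.05  ]
 [ 0.4083 -0.2382  0.05  ]] [ 0.4713 -0.2717  0.05  ]
rest side 0.05
[[ 0.4132 -0.2428  0.05  ]
 [ 0.5173 -0.2167  0.05  ]
 [ 0.5373 -0.3035  0.05  ]
 [ 0.4348 -0.3282  0.05  ]] [ 0.4757 -0.2728  0.05  ]
handle top 0.092
[[ 0.5154 -0.2621  0.092 ]
 [ 0.5176 -0.2825  0.092 ]
 [ 0.4302 -0.3003  0.092 ]
 [ 0.4249 -0.2777  0.092 ]] [ 0.472  -0.2807  0.092 ]
handle side 0.092
[[ 0.4303 -0.2848  0.092 ]
 [ 0.5139 -0.2633  0.092 ]
 [ 0.5188 -0.2768  0.092 ]
 [ 0.4326 -0.2993  0.092 ]] [ 0.4739 -0.2811  0.092 ]
tip top 0.018
[[ 0.5707 -0.2586  0.018 ]] [ 0.5707 -0.2586  0.018 ]
tip side 0.018
[[ 0.5694 -0.2565  0.018 ]] [ 0.5694 -0.2565  0.018 ]
bend top 0.064
[[ 0.5727 -0.2608  0.064 ]] [ 0.5727 -0.2608  0.064 ]
bend side 0.064
[[ 0.5767 -0.2563  0.064 ]] [ 0.5767 -0.2563  0.064 ]
bin top 0.066
[[ 0.7829  0.0326  0.066 ]
 [ 0.8135 -0.0829  0.066 ]
 [ 0.7084 -0.1071  0.066 ]
 [ 0.6804  0.0086  0.066 ]] [ 0.7463 -0.0372  0.066 ]
bin side 0
[... 337 characters left out ...]
far top top 0.018
[[ 0.5779  0.0222  0.018 ]
 [ 0.6051 -0.1513  0.018 ]] [ 0.5915 -0.0646  0.018 ]
stopfar top side 0.018
[[ 0.5818  0.0246  0.018 ]
 [ 0.6073 -0.1486  0.018 ]] [ 0.5946 -0.062   0.018 ]
clamps top 0.018
[[ 0.5672  0.0352  0.018 ]
 [ 0.5993 -0.1598  0.018 ]] [ 0.5833 -0.0623  0.018 ]
clamps side 0.018
[[ 0.5703  0.0245  0.018 ]
 [ 0.603  -0.1714  0.018 ]] [ 0.5867 -0.0735  0.018 ]
yellow top 0.0
[[ 0.7196  0.0385  0.    ]
 [ 0.5917  0.017   0.    ]
 [ 0.6177 -0.1363  0.    ]
 [ 0.745  -0.1155  0.    ]] [ 0.6685 -0.0491  0.    ]
yellow side 0.0
[[ 0.5931  0.0183  0.    ]
 [ 0.6847  0.0349  0.    ]
 [ 0.6208 -0.1347  0.    ]
 [ 0.7465 -0.1145  0.    ]] [ 0.6613 -0.049   0.    ]
```

```bash
python3 -m crank '{"travel":[[-0.039,-0.043,0.002],[-0.077,-0.085,0.004],[-0.116,-0.128,0.006],[-0.155,-0.171,0.008],[-0.193,-0.213,0.01],[-0.232,-0.256,0.012],[-0.271,-0.299,0.014],[-0.309,-0.341,0.016],[-0.348,-0.384,0.018],[-0.387,-0.427,0.02]],"dr":[[0,0,0.182],[0,0,0.364],[0,0,0.546],[0,0,0.728],[0,0,0.91],[0,0,1.092],[0,0,1.274],[0,0,1.456],[0,0,1.638],[0,0,1.82]],"hand":[0.08,0.08,0.08,0.08,0.08,0.08,0.08,0.08,0.08,0.08]}'
cat >> h.py <<'E'
def rel(pos,yaw,o):
    "travel/dr from obs o to TCP pos with tool down, tool x at yaw"
    M=Ro.from_quat(o["tool_rot"]); tr=M.inv().apply(np.array(pos)-o["eef_pos"])
    c,s=np.cos(yaw),np.sin(yaw)
    G=Ro.from_matrix(np.array([[c,s,0],[s,-c,0],[0,0,-1]]))
    return tr.round(4),(M.inv()*G).as_rotvec().round(4)
E
python3 - <<'E'
from h import *; from workcell import bot
o=bot.get_obs(); print(o["eef_pos"],o["joint_pos"],o["clock"]); print(rel([.473,-.281,.19],.237,o))
E
```

```text
clock: 1.4
eef_pos: [0.3884, -0.0687, 0.2113]
tool_rot: [0.887, 0.461, 0.0, 0.0]
ft_force: [0.5, 1.1, 0.3]
grip_width: 0.0795
[ 0.38841603 -0.06871497  0.21126704] [-1.75375986e-01  4.21338120e-02 -2.82863445e-01  1.24529624e+00
  3.59928714e-04  2.00790038e+00] 1.4
(array([-0.1251,  0.1912,  0.0213]), array([ 1.000e-04, -6.000e-04,  7.213e-01]))
```

```bash
python3 -m crank '{"travel":[[-0.031,0.048,0.005],[-0.063,0.096,0.01],[-0.094,0.143,0.015],[-0.125,0.191,0.021],[-0.125,0.191,0.021],[-0.125,0.191,0.021]],"dr":[[0,0,0.18],[0,0,0.36],[0,0,0.54],[0,0,0.721],[0,0,0.721],[0,0,0.721]],"hand":[0.08,0.08,0.08,0.08,0.08,0.08]}'
cat > look.py <<'E'
import sys
from h import *; from workcell import bot,eyes
import pickle
n,cam=sys.argv[1],sys.argv[2]
o=bot.get_obs(); c=eyes.camera(cam)
pickle.dump((o["eef_pos"],o["tool_rot"]),open(f"pics/{n}.pkl","wb"))
cv2.imwrite(f"pics/{n}.png",c["color"][:,:,::-1]); print(o["eef_pos"],o["tool_rot"],o["joint_pos"],o["ft_force"],o["clock"])
E
python3 look.py w1 wrist
```

```text
clock: 2.15
eef_pos: [0.4732, -0.2778, 0.1896]
tool_rot: [0.993, 0.122, -0.001, -0.001]
ft_force: [0.1, 1.1, -0.1]
grip_width: 0.0802
[ 0.4731955  -0.2778457   0.18955429] [ 9.92552833e-01  1.21809417e-01 -8.09232612e-04 -8.27937376e-04] [-5.31114737e-01  3.59172753e-01  5.90548329e-02  1.27297004e+00
  3.31347226e-04  2.36625203e+00] [ 0.10767329  1.05582241 -0.11571398] 2.15
```

View pics/w1.png

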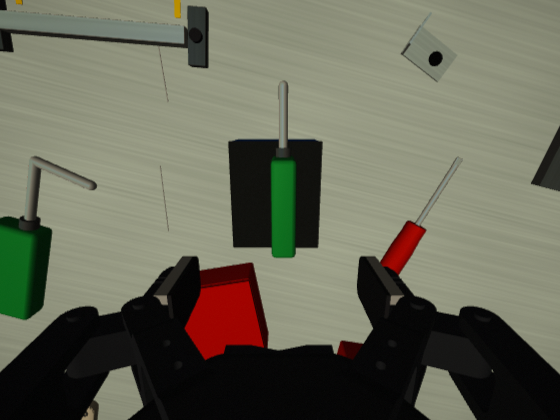

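Wrist view: the handle's top face runs from (272,157) to (296,257). The rest top's corners are (230,141), (322,141), (319,247) and (233,247). The hook is nearly parallel to the tool's x axis.

```bash
python3 - <<'E'
from h import *; import pickle
np.set_printoptions(precision=4,suppress=True)
c=wcal(*pickle.load(open("pics/w1.pkl","rb")))
a=onz(c,[(272,158),(295,158),(296,256),(272,257)],.092); print(a,a.mean(0)); d=a[0]+a[1]-a[2]-a[3]; print(np.arctan2(d[1],d[0]))
a=onz(c,[(230,141),(322,141),(319,247),(233,247)],.05); print(a,a.mean(0)); d=a[0]+a[1]-a[2]-a[3]; print(np.arctan2(d[1],d[0]))
print(onz(c,[(189,40),(0,28)],.018))
E
python3 - <<'E'
import cv2
i=cv2.imread("pics/w1.png"); cv2.imwrite("pics/w1c.png",cv2.resize(i[60:280,200:350],None,fx=2.7,fy=2.7,interpolation=cv2.INTER_CUBIC))
E
```

```text
[[ 0.5173 -0.2615  0.092 ]
 [ 0.5219 -0.2797  0.092 ]
 [ 0.4373 -0.3032  0.092 ]
 [ 0.431  -0.2824  0.092 ]] [ 0.4769 -0.2817  0.092 ]
0.25431863138349203
[[ 0.5185 -0.2192  0.05  ]
 [ 0.5396 -0.3038  0.05  ]
 [ 0.4344 -0.3315  0.05  ]
 [ 0.4125 -0.2436  0.05  ]] [ 0.4762 -0.2745  0.05  ]
0.24193226561201675
[[ 0.5991 -0.1576  0.018 ]
 [ 0.5656  0.019   0.018 ]]
```

View pics/w1c.png

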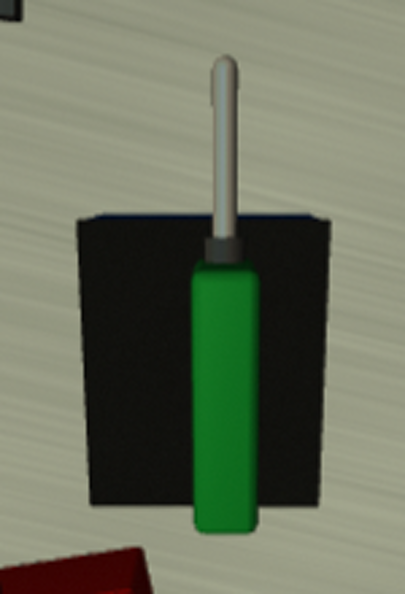

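```bash
python3 - <<'E'
from h import *; from workcell import bot
o=bot.get_obs(); print(rel([.475,-.281,.054],.247,o))
E
```

```text
(array([0.0009, 0.0041, 0.1361]), array([-0.0012,  0.0008, -0.0019]))
```

```bash
python3 -m crank '{"travel":[[0.0,0.004,0.04],[0.001,0.004,0.08],[0.001,0.004,0.09],[0.001,0.004,0.09]],"dr":[[0,0,0],[0,0,0],[0,0,0],[0,0,0]],"hand":[0.08,0.08,0.08,0.08]}'; python3 - <<'E'
from h import *; from workcell import bot
o=bot.get_obs(); print(o["eef_pos"],rel([.475,-.281,.054],.247,o))
E
python3 look.py w2 wrist
```

```text
clock: 2.7
eef_pos: [0.4758, -0.281, 0.1009]
tool_rot: [0.992, 0.122, -0.0, -0.0]
ft_force: [0.1, 0.1, 0.3]
grip_width: 0.0801
[ 0.4757896  -0.28104273  0.10093956] (array([-0.0007, -0.0002,  0.0469]), array([-0.0002,  0.0002, -0.0017]))
[ 0.4757896  -0.28104273  0.10093956] [ 9.92490737e-01  1.22319756e-01 -8.77677142e-05 -7.99703056e-05] [-5.33554334e-01  4.31984143e-01 -7.44121433e-02  1.06463670e+00
  1.96320140e-05  2.36278460e+00] [0.13445809 0.13889665 0.26097787] 2.7
```

View pics/w2.png

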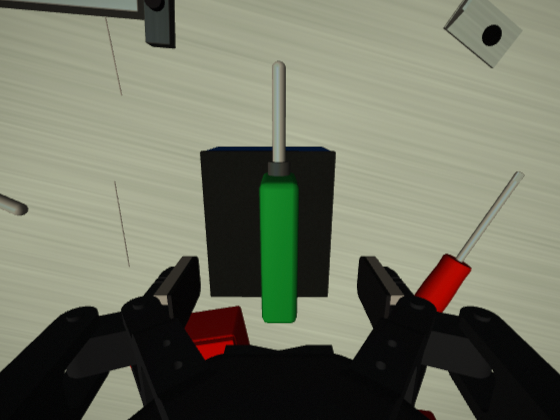

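The handle is centred at u≈279, midway between the pads, with its ends at v=177 and v=321. Now I'll descend and grip.

```bash
python3 - <<'E'
from h import *; import pickle
c=wcal(*pickle.load(open("pics/w2.pkl","rb")))
a=onz(c,[(261,177),(298,177),(297,321),(262,321)],.092); print(a,a.mean(0))
a=onz(c,[(201,151),(335,151),(328,296),(208,296)],.05); print(a,a.mean(0))
E
python3 -m crank '{"travel":[[0.0,0.0,0.03],[0.0,0.0,0.046],[0.0,0.0,0.046],[0.0,0.0,0.046],[0.0,0.0,0.046],[0.0,0.0,0.046],[0.0,0.0,0.046],[0.0,0.0,0.046]],"dr":[[0,0,0],[0,0,0],[0,0,0],[0,0,0],[0,0,0],[0,0,0],[0,0,0],[0,0,0]],"hand":[0.08,0.08,0.08,0.0,0.0,0.0,0.0,0.0]}'
```

```text
[[ 0.51875796 -0.26101485  0.092     ]
 [ 0.52347826 -0.27987272  0.092     ]
 [ 0.43757192 -0.30249334  0.092     ]
 [ 0.43237386 -0.28172362  0.092     ]] [ 0.4780455  -0.28127613  0.092     ]
[[ 0.51826873 -0.218296    0.05      ]
 [ 0.53958606 -0.30345798  0.05      ]
 [ 0.43454663 -0.33041599  0.05      ]
 [ 0.4123887  -0.24188291  0.05      ]] [ 0.47619753 -0.27351322  0.05      ]
clock: 3.75
eef_pos: [0.4764, -0.2823, 0.0551]
tool_rot: [0.993, 0.122, 0.001, 0.0]
ft_force: [-0.4, -0.1, 4.5]
grip_width: 0.0214
```

```bash
python3 -m crank '{"travel":[[0,0,-0.03],[0,0,-0.07],[0,0,-0.09],[0,0,-0.09],[0,0,-0.09]],"dr":[[0,0,0],[0,0,0],[0,0,0],[0,0,0],[0,0,0]],"hand":[0,0,0,0,0]}'
python3 look.py w3 wrist; python3 look.py s3 side; python3 look.py t3 top
python3 - <<'E'
import cv2
i=cv2.imread("pics/s3.png"); cv2.imwrite("pics/s3c.png",cv2.resize(i[150:310,200:400],None,fx=4,fy=3.7,interpolation=cv2.INTER_CUBIC))
E
```

```text
clock: 4.38
eef_pos: [0.4749, -0.2814, 0.1427]
tool_rot: [0.993, 0.122, -0.001, -0.001]
ft_force: [0.3, -0.7, -2.8]
grip_width: 0.021
[ 0.47486475 -0.28139011  0.14268677] [ 9.92581723e-01  1.21570754e-01 -1.13913259e-03 -8.82146622e-04] [-5.34940939e-01  3.96996852e-01 -1.12653441e-02  1.16541566e+00
  6.11778661e-06  2.36290701e+00] [ 0.27003637 -0.73299778 -2.76992904] 4.375
[ 0.47471671 -0.28126866  0.1424397 ] [ 0.99257738  0.12160182 -0.00139943 -0.00108411] [-5.34889506e-01  3.97332647e-01 -1.14369143e-02  1.16556720e+00
  8.20419332e-06  2.36289572e+00] [-0.55170531 -1.10312058 -2.01479027] 4.425
[ 0.47474472 -0.2812765   0.14244744] [ 0.9925751   0.12162002 -0.00143119 -0.00108848] [-5.34858368e-01  3.97421758e-01 -1.12797059e-02  1.16569094e+00
 -2.36127571e-05  2.36289023e+00] [-0.23831981  0.40180539 -2.34555996] 4.475
```

View pics/w3.png

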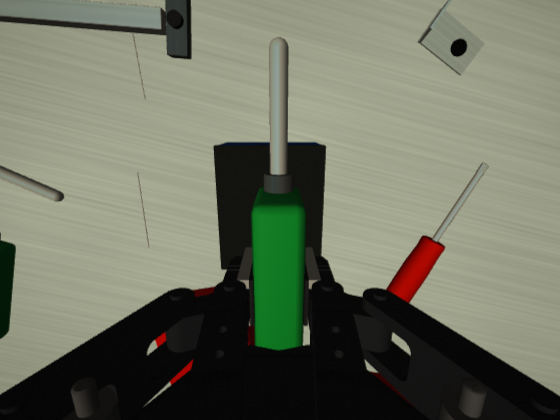

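View pics/s3c.png

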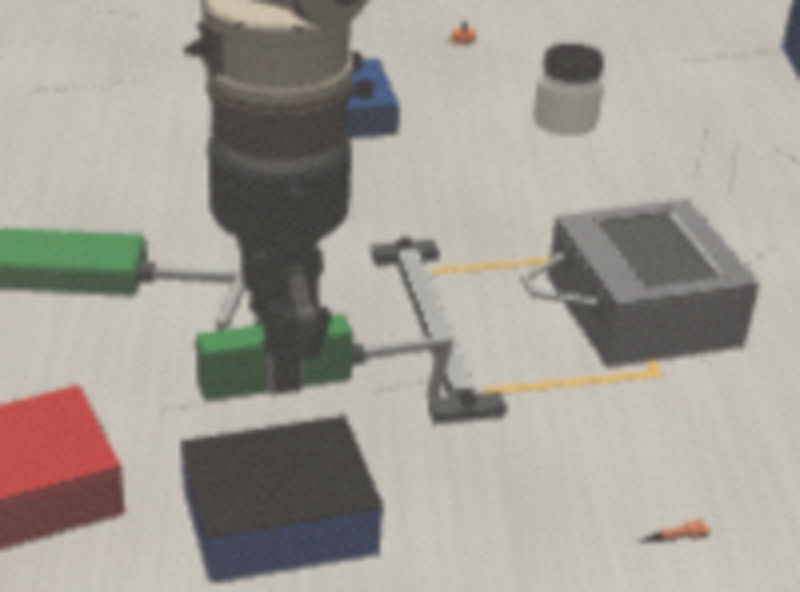

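```bash
python3 - <<'E'
from h import *; import pickle
p,q=pickle.load(open("pics/w3.pkl","rb")); c=wcal(p,q)
M=Ro.from_quat(q); print("yaw",np.arctan2(*M.as_matrix()[1::-1,0]))
for z,uv in [(p[2]+.016-.007,[(279,39)]),(p[2]+.016+.021,[(254,205),(304,205)])]:
    print(M.inv().apply(onz(c,uv,z)-p))
from scipy.optimize import least_squares
# loop location: refine from side+top by eye (s3c)
sd=lambda a:((np.array(a)+.5)/[4,3.7]-.5+[200,150])
print("side bin",onz("side",sd([(555,218),(690,200),(757,282),(610,303)]),.066), "loop",onz("side",sd([(523,281),(535,298)]),.045))
print("stop", onz("side",sd([(425,262),(478,388)]),.018))
E
python3 - <<'E'
import cv2
i=cv2.imread("pics/t3.png"); cv2.imwrite("pics/t3c.png",cv2.resize(i[90:210,240:400],None,fx=5,fy=5,interpolation=cv2.INTER_CUBIC))
E
```

```text
yaw 0.2437467725920259
[[ 0.10633738  0.0003822  -0.00921847]]
[[ 0.04391615 -0.00902492 -0.03707174]
 [ 0.04392585  0.00973589 -0.03710981]]
side bin [[ 0.68182206  0.00516989  0.066     ]
 [ 0.79055121  0.03247267  0.066     ]
 [ 0.81621073 -0.08031543  0.066     ]
 [ 0.70600062 -0.10741883  0.066     ]] loop [[ 0.65261769 -0.05308091  0.045     ]
 [ 0.65889696 -0.07502614  0.045     ]]
stop [[ 0.58509353  0.00781166  0.018     ]
 [ 0.61233111 -0.15120597  0.018     ]]
```

View pics/t3c.png

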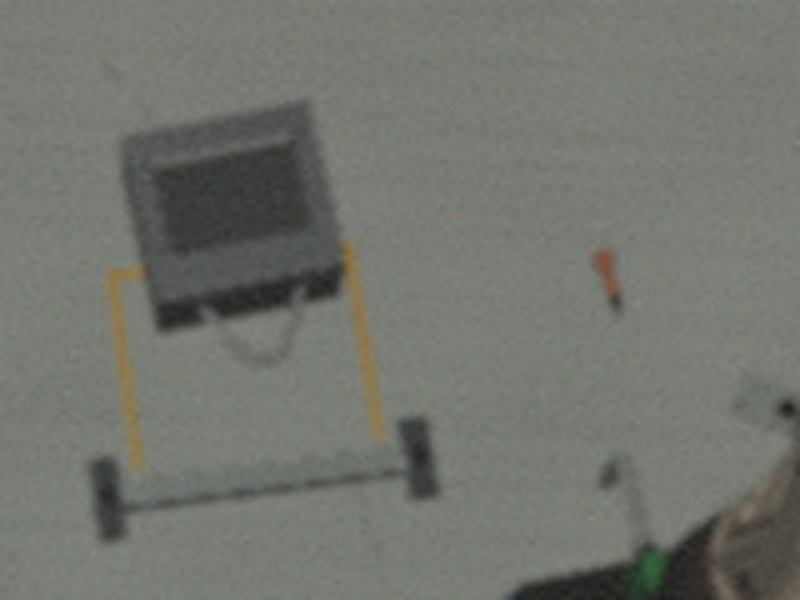

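```bash
python3 - <<'E'
from h import *; from workcell import bot
o=bot.get_obs(); print(rel([.5785,-.074,.145],.2,o))
E
```

```text
(array([ 0.1506, -0.1762, -0.0024]), array([-0.0023,  0.0024,  0.0438]))
```

```bash
python3 -m crank '{"travel":[[0.03,-0.035,-0.003],[0.06,-0.07,-0.003],[0.09,-0.105,-0.003],[0.12,-0.14,-0.003],[0.151,-0.176,-0.003],[0.151,-0.176,-0.003],[0.151,-0.176,-0.003]],"dr":[[0,0,0.01],[0,0,0.02],[0,0,0.03],[0,0,0.04],[0,0,0.044],[0,0,0.044],[0,0,0.044]],"hand":[0,0,0,0,0,0,0]}'
python3 look.py w4 wrist; python3 look.py s4 side
python3 - <<'E'
import cv2
i=cv2.imread("pics/s4.png"); cv2.imwrite("pics/s4c.png",cv2.resize(i[150:290,260:420],None,fx=5,fy=4.2,interpolation=cv2.INTER_CUBIC))
E
```

```text
clock: 5.4
eef_pos: [0.5792, -0.0747, 0.1463]
tool_rot: [0.995, 0.1, -0.001, 0.0]
ft_force: [0.1, 0.3, -1.5]
grip_width: 0.0212
[ 0.57917129 -0.07468936  0.14629354] [ 9.94988386e-01  9.99844950e-02 -1.10127430e-03  1.95223729e-05] [-1.27972534e-01  4.54447138e-01  8.80833063e-02  1.20656915e+00
 -5.36141336e-04  2.81331689e+00] [ 0.10151171  0.25396524 -1.51314087] 5.4
[ 0.57908856 -0.07529118  0.14650519] [ 9.95044850e-01  9.94225528e-02 -9.49544621e-04  1.37672049e-05] [-1.29053777e-01  4.54063734e-01  8.80498943e-02  1.20662591e+00
 -4.57253833e-04  2.81336504e+00] [-0.21378042 -0.80683183 -2.22253829] 5.45
```

View pics/w4.png

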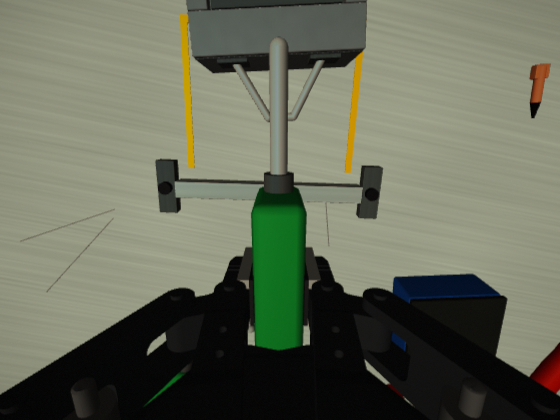

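View pics/s4c.png

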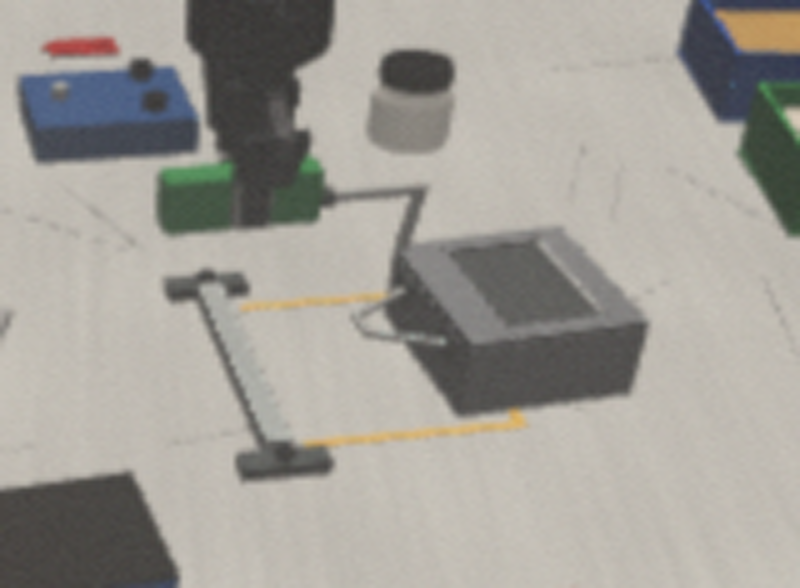

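```bash
python3 - <<'E'
import cv2
i=cv2.imread("pics/w4.png"); cv2.imwrite("pics/w4c.png",cv2.resize(i[0:220,150:390],None,fx=3.3,fy=2.7,interpolation=cv2.INTER_CUBIC))
E
```

```text
(no output)
```

View pics/w4c.png

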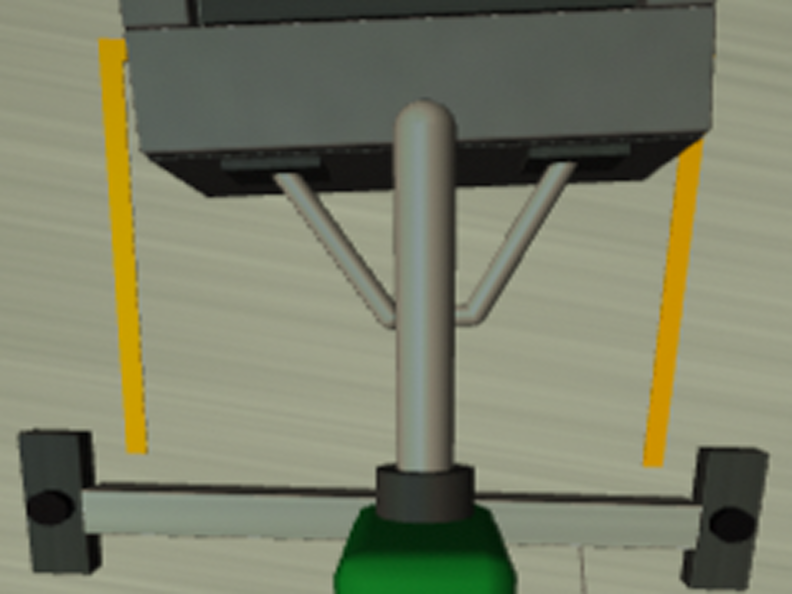

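```bash
python3 - <<'E'
from h import *; import pickle
np.set_printoptions(precision=4,suppress=True)
p,q=pickle.load(open("pics/w4.pkl","rb")); c=wcal(p,q)
f=lambda a:(np.array(a)+.5)/[3.3,2.7]-.5+[150,0]
for n,a,z in [("bar",[(390,318),(475,316)],.045),("rim",[(142,152),(708,130)],.066),("low",[(208,196),(642,180)],0),("stop",[(85,490),(697,502)],.018),("stop0",[(90,484),(697,497)],0.0),("yel",[(112,40),(136,452),(654,465),(690,140)],0)]:
    X=onz(c,f(a),z); d=X[1]-X[0]; print(n,X[:,:2].tolist(),X.mean(0),"normal yaw",np.arctan2(d[0],-d[1]), np.hypot(*d[:2]))
E
```

```text
bar [[0.6543551761955946, -0.05096032752826356], [0.6590079175931218, -0.07103804029971017]] [ 0.6567 -0.061   0.045 ] normal yaw 0.2277171342994758 0.020609768379217033
rim [[0.6834688263173109, 0.006798686308521547], [0.7119214657282084, -0.10798971597672107]] [ 0.6977 -0.0506  0.066 ] normal yaw 0.24297326772079714 0.11826212406618296
low [[0.6835232697688859, 0.007356716328365591], [0.7120853183989302, -0.10865260855821657]] [ 0.6978 -0.0506  0.    ] normal yaw 0.24140350033086627 0.11947365434515506
stop [[0.5810374732612187, 0.02485625994796916], [0.611799405935696, -0.1481296712078794]] [ 0.5964 -0.0616  0.018 ] normal yaw 0.17598937615009455 0.17569982606629142
stop0 [[0.5789605073497547, 0.029268413161470407], [0.6110420421635948, -0.15345822653834199]] [ 0.595  -0.0621  0.    ] normal yaw 0.17379983631718562 0.18552156136685755
yel [[0.7238934541138002, 0.03824251875025194], [0.5936274475155722, 0.01689583183404845], [0.6200434198594416, -0.1373546048952258], [0.7263147578283454, -0.11823380027434183]] [ 0.666  -0.0501  0.    ] normal yaw -1.408369985144579 0.13200346024763143
```

```bash
python3 -m crank '{"travel":[[0.001,0,0.03],[0.001,0,0.055],[0.001,0,0.079],[0.001,0,0.079],[0.001,0,0.079]],"dr":[[0,0,0],[0,0,0],[0,0,0],[0,0,0],[0,0,0]],"hand":[0,0,0,0,0]}'
python3 look.py w5 wrist; python3 look.py s5 side
python3 - <<'E'
import cv2
i=cv2.imread("pics/s5.png"); cv2.imwrite("pics/s5c.png",cv2.resize(i[150:290,260:420],None,fx=5,fy=4.2,interpolation=cv2.INTER_CUBIC))
E
```

```text
clock: 6.12
eef_pos: [0.5813, -0.0754, 0.0693]
tool_rot: [0.995, 0.099, 0.001, 0.0]
ft_force: [0.3, 0.9, -1.6]
grip_width: 0.0216
[ 0.58127108 -0.07538351  0.069269  ] [9.95081579e-01 9.90569191e-02 5.93498347e-04 1.57566874e-04] [-1.28947622e-01  5.21507218e-01 -1.81556686e-02  1.02990593e+00
 -3.84763257e-05  2.81420570e+00] [ 0.30446486  0.86380963 -1.57604398] 6.125
[ 0.58175513 -0.07524662  0.06970257] [9.95064504e-01 9.92232137e-02 1.14630288e-03 2.68131478e-04] [-1.28627838e-01  5.21082901e-01 -1.76137053e-02  1.02974523e+00
 -4.15309130e-06  2.81419117e+00] [-0.19487973  0.76482131 -2.18101924] 6.175
```

View pics/w5.png

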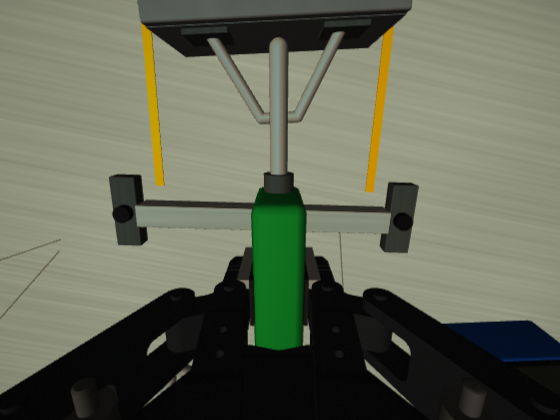

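View pics/s5c.png

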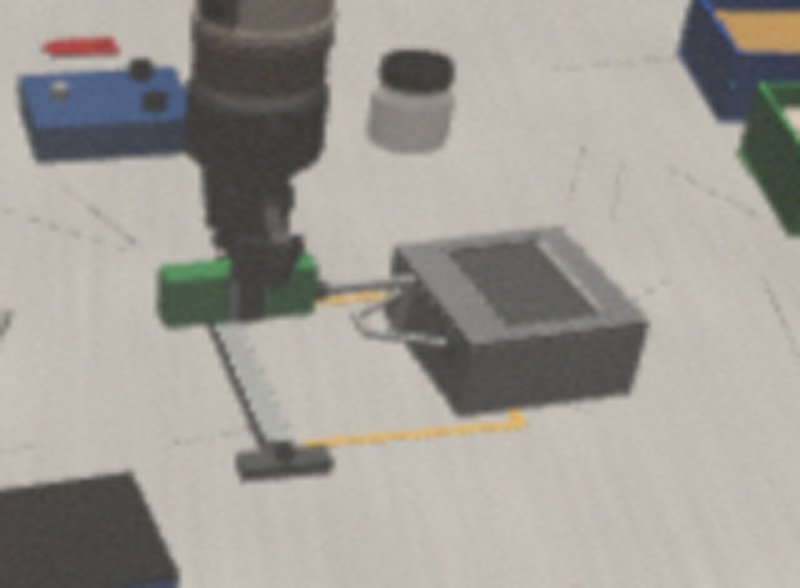

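```bash
python3 - <<'E'
from h import *; from workcell import bot
o=bot.get_obs(); print(rel([.4658,-.0839,.067],.167,o))
E
```

```text
(array([-0.1156, -0.0143,  0.0025]), array([ 0.0009, -0.0027,  0.032 ]))
```

```bash
python3 -m crank '{"travel":[[-0.004,-0.0005,0.002],[-0.007,-0.001,0.002],[-0.010,-0.0012,0.002],[-0.013,-0.0016,0.002],[-0.016,-0.002,0.002],[-0.020,-0.0025,0.002],[-0.024,-0.003,0.002],[-0.028,-0.0035,0.002],[-0.034,-0.0042,0.002],[-0.040,-0.005,0.002]],"dr":[[0,0,0.001],[0,0,0.002],[0,0,0.003],[0,0,0.004],[0,0,0.005],[0,0,0.006],[0,0,0.007],[0,0,0.008],[0,0,0.01],[0,0,0.011]],"hand":[0,0,0,0,0,0,0,0,0,0]}'
python3 look.py w6 wrist; python3 look.py s6 side
python3 - <<'E'
import cv2
i=cv2.imread("pics/s6.png"); cv2.imwrite("pics/s6c.png",cv2.resize(i[150:290,260:420],None,fx=5,fy=4.2,interpolation=cv2.INTER_CUBIC))
E
```

```text
clock: 7.48
eef_pos: [0.5407, -0.0776, 0.0666]
tool_rot: [0.996, 0.094, 0.001, 0.0]
ft_force: [5.0, 1.3, -2.1]
grip_width: 0.0216
[ 0.54071868 -0.07759126  0.06661585] [9.95553283e-01 9.41986599e-02 5.19223700e-04 5.12702098e-05] [-1.42603662e-01  4.55227029e-01 -1.38219898e-01  9.76315897e-01
  1.44080689e-04  2.81031198e+00] [ 5.03438364  1.34005112 -2.12246282] 7.475
[ 0.53946767 -0.0776385   0.06643185] [ 9.95563614e-01  9.40900201e-02 -3.96735814e-04 -1.71065980e-05] [-1.42850179e-01  4.54577788e-01 -1.39856286e-01  9.77141565e-01
 -1.53102448e-04  2.81028371e+00] [ 1.5408675  -0.05481737 -2.79974375] 7.525
```

View pics/w6.png

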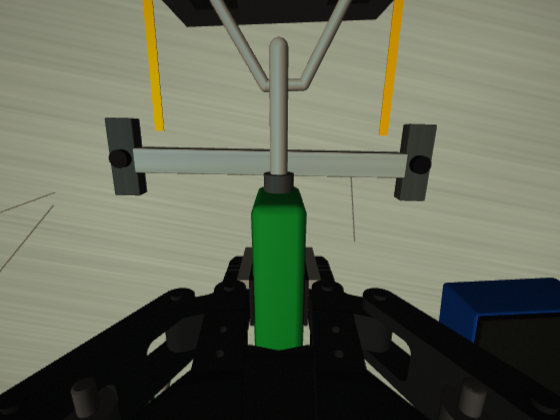

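View pics/s6c.png

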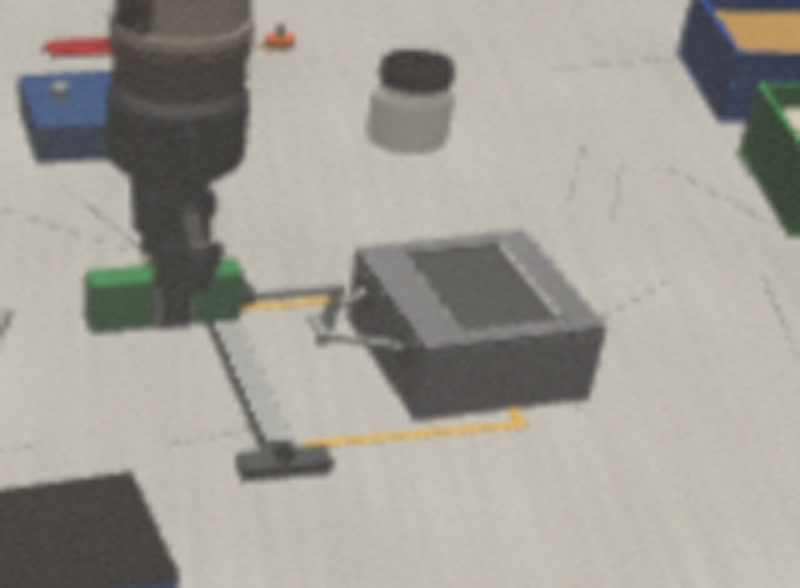

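```bash
python3 - <<'E'
from h import *; import pickle
np.set_printoptions(precision=4,suppress=True)
p,q=pickle.load(open("pics/w6.pkl","rb")); c=wcal(p,q)
for n,a,z in [("bar",[(265,86),(305,86)],.045),("low",[(187,26),(382,18)],0),("stop",[(135,150),(407,154)],.018)]:
    X=onz(c,a,z); d=X[1]-X[0]; print(n,X[:,:2].tolist(),X.mean(0),"normal yaw",np.arctan2(d[0],-d[1]), np.hypot(*d[:2]))
from workcell import bot
o=bot.get_obs(); print(rel([.4658,-.0839,.067],.167,o))
E
```

```text
bar [[0.6301686138772973, -0.05352871349432648], [0.6340963809372983, -0.07408957751057725]] [ 0.6321 -0.0638  0.045 ] normal yaw 0.18875705379480762 0.02093266545790059
low [[0.6605637009905667, 0.004038389010920185], [0.6880070474104413, -0.11600186342693983]] [ 0.6743 -0.056  -0.    ] normal yaw 0.22475530031958826 0.12313731955855788
stop [[0.5796672949642622, 0.02408735910096592], [0.610218379065322, -0.14952310888838766]] [ 0.5949 -0.0627  0.018 ] normal yaw 0.17419143688742206 0.1762780852381611
(array([-0.0736, -0.0076, -0.0006]), array([-0.0002,  0.0014,  0.0215]))
```

```bash
python3 -m crank '{"travel":[[-0.007,-0.0011,0],[-0.014,-0.0021,0],[-0.021,-0.0032,0],[-0.028,-0.0042,0],[-0.035,-0.0052,0],[-0.041,-0.006,0],[-0.047,-0.007,0],[-0.053,-0.008,0],[-0.058,-0.0085,0],[-0.062,-0.009,0]],"dr":[[0,0,0.002],[0,0,0.004],[0,0,0.006],[0,0,0.008],[0,0,0.01],[0,0,0.012],[0,0,0.014],[0,0,0.016],[0,0,0.018],[0,0,0.02]],"hand":[0,0,0,0,0,0,0,0,0,0]}'
python3 look.py w7 wrist; python3 look.py s7 side
python3 - <<'E'
import cv2
i=cv2.imread("pics/s7.png"); cv2.imwrite("pics/s7c.png",cv2.resize(i[150:290,260:420],None,fx=5,fy=4.2,interpolation=cv2.INTER_CUBIC))
E
```

```text
clock: 8.82
eef_pos: [0.4779, -0.0803, 0.0664]
tool_rot: [0.996, 0.084, 0.0, -0.0]
ft_force: [3.9, 1.0, -1.1]
grip_width: 0.0214
[ 0.47788253 -0.08034155  0.06637613] [ 9.96445485e-01  8.42400204e-02  1.20437507e-04 -6.04298134e-06] [-1.66607061e-01  3.51044985e-01 -3.05728859e-01  9.13792154e-01
  7.15218325e-05  2.80630565e+00] [ 3.90155924  0.96631181 -1.12646937] 8.825
[ 0.47725544 -0.08036938  0.06630139] [ 9.96455256e-01  8.41237943e-02 -3.30984691e-04 -2.83649823e-05] [-1.66765168e-01  3.50705546e-01 -3.06488781e-01  9.14257317e-01
 -1.09455311e-04  2.80638085e+00] [ 2.58996665 -1.00117694 -2.04125583] 8.875
```

View pics/w7.png

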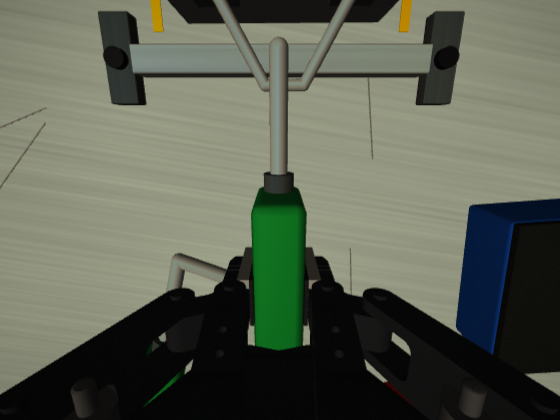

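View pics/s7c.png

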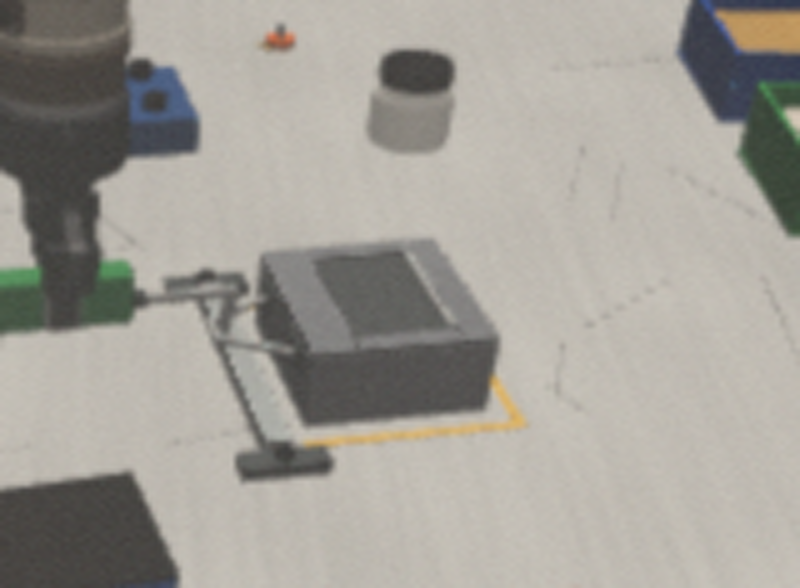

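The bin is nearly square and centred on the stop, with about a 13 mm gap left. Now I'll creep.

```bash
python3 -m crank '{"travel":[[-0.002,0,0],[-0.004,-0.0003,0],[-0.006,-0.0004,0],[-0.008,-0.0006,0]],"dr":[[0,0,0],[0,0,0],[0,0,0],[0,0,0]],"hand":[0,0,0,0]}'
python3 look.py w8 wrist
```

```text
clock: 9.43
eef_pos: [0.47, -0.0811, 0.0663]
tool_rot: [0.996, 0.084, 0.0, 0.0]
ft_force: [3.2, 1.4, -2.4]
grip_width: 0.0215
[ 0.4700146  -0.08110403  0.06628305] [9.96441864e-01 8.42829221e-02 1.62697425e-06 1.61645110e-06] [-1.70872239e-01  3.38353171e-01 -3.25453850e-01  9.06985340e-01
 -2.30655522e-06  2.80195436e+00] [ 3.17155624  1.37150416 -2.43443369] 9.425
```

View pics/w8.png

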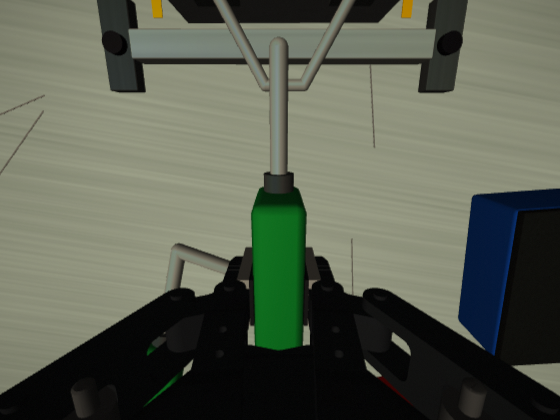

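```bash
python3 -m crank '{"travel":[[-0.001,0,0],[-0.002,0,0],[-0.003,0,0]],"dr":[[0,0,0],[0,0,0],[0,0,0]],"hand":[0,0,0]}'
```

```text
clock: 9.85
eef_pos: [0.4671, -0.0816, 0.0663]
tool_rot: [0.996, 0.084, 0.0, -0.0]
ft_force: [3.8, 0.8, -2.3]
grip_width: 0.0211
```

```bash
python3 -m crank '{"travel":[[-0.001,0,0],[-0.002,0,0]],"dr":[[0,0,0],[0,0,0]],"hand":[0,0]}'
```

```text
clock: 10.1
eef_pos: [0.4651, -0.0819, 0.0663]
tool_rot: [0.996, 0.084, -0.0, 0.0]
ft_force: [4.5, 0.6, -1.8]
grip_width: 0.0217
```

```bash
python3 -m crank '{"travel":[[-0.001,0,0]],"dr":[[0,0,0]],"hand":[0]}'
```

```text
clock: 10.22
eef_pos: [0.4641, -0.0821, 0.0663]
tool_rot: [0.996, 0.084, -0.0, -0.0]
ft_force: [3.1, 1.1, -2.9]
grip_width: 0.0213
```

```bash
python3 -m crank '{"travel":[[-0.0007,0,0]],"dr":[[0,0,0]],"hand":[0]}'
```

```text
clock: 10.35
eef_pos: [0.4634, -0.0822, 0.0663]
tool_rot: [0.996, 0.084, -0.0, -0.0]
ft_force: [5.5, 1.3, -2.4]
grip_width: 0.0212
```

```bash
python3 -m crank '{"travel":[[-0.0007,0,0]],"dr":[[0,0,0]],"hand":[0]}'
```

```text
clock: 10.48
eef_pos: [0.4627, -0.0823, 0.0663]
tool_rot: [0.996, 0.084, -0.0, -0.0]
ft_force: [4.2, 0.3, -2.5]
grip_width: 0.0214
```

```bash
python3 -m crank '{"travel":[[-0.0007,0,0]],"dr":[[0,0,0]],"hand":[0]}'; python3 look.py w9 wrist;  python3 look.py s9 side
python3 - <<'E'
import cv2
i=cv2.imread("pics/s9.png"); cv2.imwrite("pics/s9c.png",cv2.resize(i[150:290,260:420],None,fx=5,fy=4.2,interpolation=cv2.INTER_CUBIC))
E
```

```text
clock: 10.6
eef_pos: [0.4623, -0.0824, 0.0663]
tool_rot: [0.996, 0.084, 0.0, -0.0]
ft_force: [4.6, 0.2, -3.5]
grip_width: 0.0216
[ 0.46229632 -0.08241972  0.06632829] [ 9.96441064e-01  8.42920750e-02  2.21511535e-04 -4.86456629e-05] [-1.76564262e-01  3.25471690e-01 -3.44817557e-01  9.00104158e-01
  2.08299455e-04  2.79624400e+00] [ 4.64489237  0.16210277 -3.52081182] 10.6
[ 0.4623272  -0.08240877  0.06633305] [ 9.96438082e-01  8.43271532e-02  2.79091045e-04 -3.67215465e-05] [-1.76534073e-01  3.25433071e-01 -3.44860507e-01  8.99982414e-01
  2.14972819e-04  2.79620380e+00] [ 5.23219925  0.84319962 -3.31547171] 10.65
```

View pics/s9c.png

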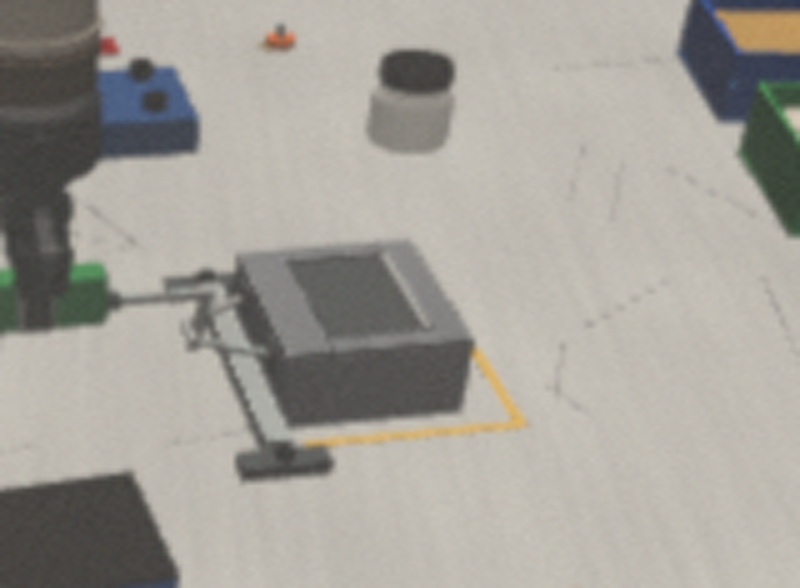

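```bash
python3 -m crank '{"travel":[[-0.0005,0,0]],"dr":[[0,0,0]],"hand":[0]}'
```

```text
clock: 10.82
eef_pos: [0.4621, -0.0824, 0.0663]
tool_rot: [0.996, 0.084, 0.0, -0.0]
ft_force: [5.0, 0.5, -2.9]
grip_width: 0.0212
```

```bash
python3 -m crank '{"travel":[[-0.0005,0,0]],"dr":[[0,0,0]],"hand":[0]}'
```

```text
clock: 10.95
eef_pos: [0.462, -0.0824, 0.0664]
tool_rot: [0.996, 0.084, 0.001, -0.0]
ft_force: [6.6, 2.0, -5.9]
grip_width: 0.0215
```

```bash
python3 -m crank '{"travel":[[-0.0005,0,0]],"dr":[[0,0,0]],"hand":[0]}'
```

```text
clock: 11.08
eef_pos: [0.4619, -0.0824, 0.0664]
tool_rot: [0.996, 0.085, 0.001, -0.0]
ft_force: [8.7, 1.1, -5.9]
grip_width: 0.0214
```

```bash
python3 -m crank '{"travel":[[-0.0006,0,0]],"dr":[[0,0,0]],"hand":[0]}'
```

```text
clock: 11.2
eef_pos: [0.4619, -0.0825, 0.0664]
tool_rot: [0.996, 0.085, 0.002, -0.0]
ft_force: [9.7, 1.3, -7.6]
grip_width: 0.0213
```

```bash
python3 -m crank '{"travel":[[-0.0006,0,0]],"dr":[[0,0,0]],"hand":[0]}'
```

```text
clock: 11.32
eef_pos: [0.4619, -0.0825, 0.0664]
tool_rot: [0.996, 0.085, 0.002, -0.0]
ft_force: [11.4, 2.3, -9.2]
grip_width: 0.0217
```

```bash
python3 -m crank '{"travel":[[-0.0006,0,0]],"dr":[[0,0,0]],"hand":[0]}'; python3 look.py w10 wrist;  python3 look.py s10 side
python3 - <<'E'
import cv2
i=cv2.imread("pics/s10.png"); cv2.imwrite("pics/s10c.png",cv2.resize(i[150:290,260:420],None,fx=5,fy=4.2,interpolation=cv2.INTER_CUBIC))
E
```

```text
clock: 11.45
eef_pos: [0.4618, -0.0825, 0.0664]
tool_rot: [0.996, 0.085, 0.003, -0.0]
ft_force: [13.0, 2.6, -10.5]
grip_width: 0.0212
[ 0.46181708 -0.08251176  0.06644438] [ 9.96399929e-01  8.47315174e-02  2.75704453e-03 -3.86383891e-04] [-1.78212390e-01  3.21295541e-01 -3.50741970e-01  8.93635320e-01
  2.17996935e-03  2.79371872e+00] [ 12.99701125   2.57634264 -10.51234541] 11.45
[ 0.46182638 -0.08252546  0.06643774] [ 9.96397940e-01  8.47545994e-02  2.76943593e-03 -3.65863341e-04] [-1.78216232e-01  3.21300131e-01 -3.50756575e-01  8.93581582e-01
  2.14692337e-03  2.79366850e+00] [11.8364918   1.78474561 -9.58530002] 11.5
```

View pics/s10c.png

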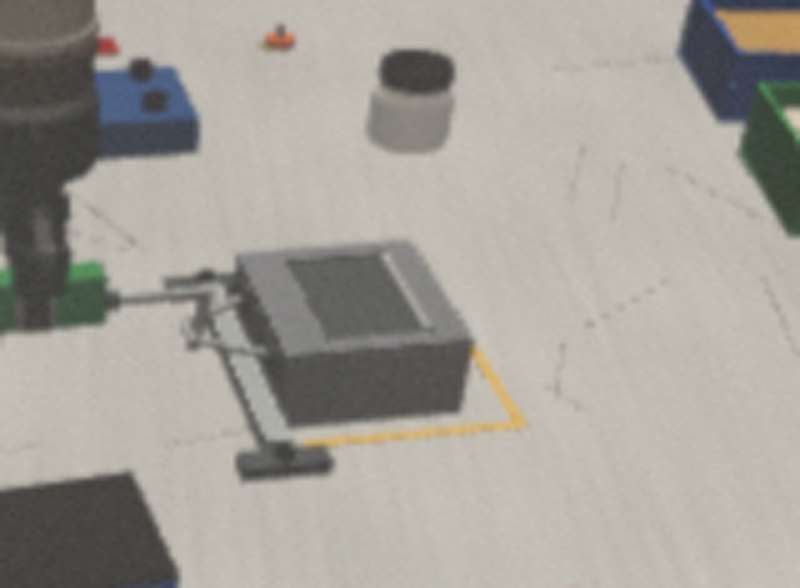

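View pics/w10.png

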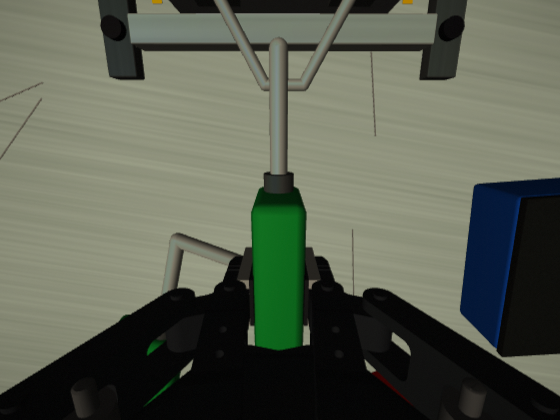

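```bash
python3 -m crank '{"travel":[[-0.0002,0,0.0006],[-0.0004,0,0.0006]],"dr":[[0,0,0],[0,0,0]],"hand":[0,0]}'
```

```text
clock: 11.8
eef_pos: [0.4617, -0.0826, 0.0661]
tool_rot: [0.996, 0.085, 0.003, -0.0]
ft_force: [12.1, 2.6, -7.9]
grip_width: 0.0212
```

```bash
python3 -m crank '{"travel":[[0,0,0],[0,0,0],[0,0,0],[0,0,0]],"dr":[[0,0,0],[0,0,0],[0,0,0],[0,0,0]],"hand":[0,0,0,0]}'
```

```text
clock: 12.3
eef_pos: [0.4618, -0.0826, 0.0661]
tool_rot: [0.996, 0.085, 0.003, -0.0]
ft_force: [12.0, 2.8, -7.8]
grip_width: 0.0213
```

```bash
python3 -m crank '{"travel":[[-0.0005,0,0.0002],[-0.0006,0,0.0002],[-0.0006,0,0.0002],[-0.0006,0,0.0002],[-0.0006,0,0.0002]],"dr":[[0,0,0],[0,0,0],[0,0,0],[0,0,0],[0,0,0]],"hand":[0,0,0,0,0]}'
```

```text
clock: 12.92
eef_pos: [0.4617, -0.0826, 0.066]
tool_rot: [0.996, 0.085, 0.004, -0.0]
ft_force: [12.6, 2.9, -7.6]
grip_width: 0.0216
```

```bash
python3 -m crank '{"travel":[[0,0,0],[0,0,0],[0,0,0],[0,0,0],[0,0,0]],"dr":[[0,0,0],[0,0,0],[0,0,0],[0,0,0],[0,0,0]],"hand":[0,0,0,0,0]}'; python3 look.py w11 wrist;  python3 look.py s11 side;python3 look.py t11 top
python3 - <<'E'
import cv2
i=cv2.imread("pics/s11.png"); cv2.imwrite("pics/s11c.png",cv2.resize(i[150:290,260:420],None,fx=5,fy=4.2,interpolation=cv2.INTER_CUBIC))
i=cv2.imread("pics/t11.png"); cv2.imwrite("pics/t11c.png",cv2.resize(i[90:210,240:400],None,fx=5,fy=5,interpolation=cv2.INTER_CUBIC))
E
```

```text
clock: 13.55
eef_pos: [0.4617, -0.0826, 0.066]
tool_rot: [0.996, 0.085, 0.004, -0.0]
ft_force: [12.2, 3.2, -8.2]
grip_width: 0.0214
[ 0.46167074 -0.08258613  0.06603787] [ 9.96386597e-01  8.48576976e-02  3.57323446e-03 -3.89637625e-04] [-1.78705177e-01  3.20521334e-01 -3.53223389e-01  8.90355175e-01
  2.61485187e-03  2.79297539e+00] [12.19053142  3.18723293 -8.21121183] 13.55
[ 0.4616988  -0.08259371  0.06606158] [ 9.96385867e-01  8.48646334e-02  3.60935327e-03 -4.12330497e-04] [-1.78751229e-01  3.20500111e-01 -3.53179615e-01  8.90362400e-01
  2.67785337e-03  2.79291568e+00] [13.14723348  3.1083967  -7.90726613] 13.6
[ 0.46172291 -0.0825849   0.0660684 ] [ 9.96385831e-01  8.48645977e-02  3.62201414e-03 -3.96934532e-04] [-1.78708438e-01  3.20506641e-01 -3.53148113e-01  8.90354785e-01
  2.65443602e-03  2.79295850e+00] [12.66355263  2.55454348 -8.30553421] 13.65
```

View pics/s11c.png

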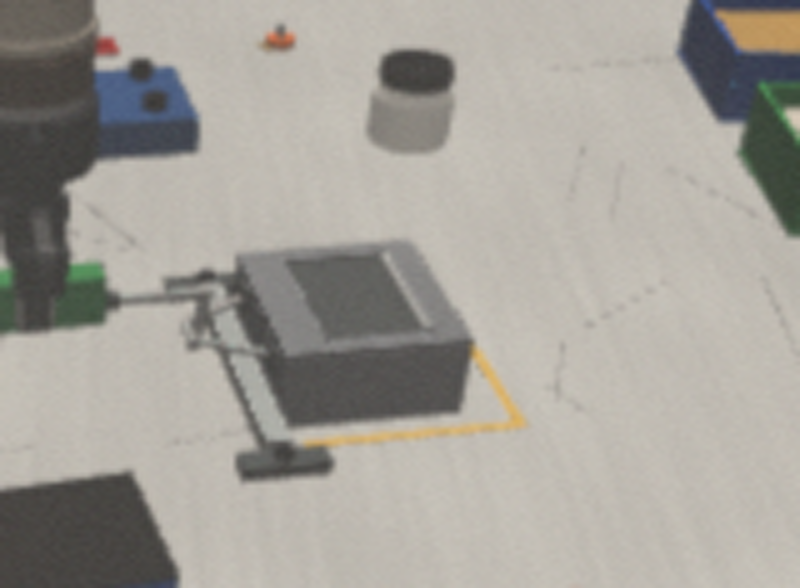

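View pics/t11c.png

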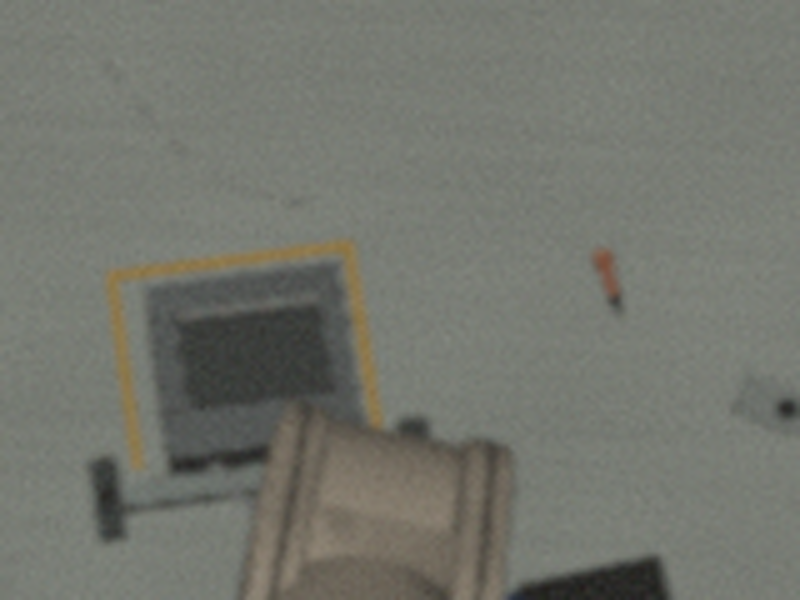

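```bash
python3 -m crank '{"travel":[[0.002,0,0],[0.004,0,0],[0.007,0,0],[0.011,0,0],[0.015,0,0],[0.016,0,0],[0.016,0,0]],"dr":[[0,0,0],[0,0,0],[0,0,0],[0,0,0],[0,0,0],[0,0,0],[0,0,0]],"hand":[0,0,0,0,0,0,0]}'; python3 look.py w12 wrist;  python3 look.py s12 side
python3 - <<'E'
import cv2
i=cv2.imread("pics/s12.png"); cv2.imwrite("pics/s12c.png",cv2.resize(i[150:290,220:380],None,fx=5,fy=4.2,interpolation=cv2.INTER_CUBIC))
E
```

```text
clock: 14.58
eef_pos: [0.4735, -0.0805, 0.0654]
tool_rot: [0.996, 0.084, -0.0, -0.0]
ft_force: [0.0, -0.5, -1.9]
grip_width: 0.0214
[ 0.47347249 -0.08047449  0.06537373] [ 9.96440628e-01  8.42970194e-02 -2.95168495e-04 -7.48765393e-06] [-1.68273556e-01  3.45518459e-01 -3.17408258e-01  9.08444947e-01
 -1.33078986e-04  2.80452478e+00] [ 0.04316994 -0.50276059 -1.91340272] 14.575
[ 0.47339846 -0.08049749  0.06537942] [ 9.96442694e-01  8.42725753e-02 -3.00190275e-04 -1.12114457e-05] [-1.68349556e-01  3.45401870e-01 -3.17568831e-01  9.08412542e-01
 -1.28408881e-04  2.80449784e+00] [-0.88321166 -0.44658703 -1.24012976] 14.625
```

View pics/s12c.png

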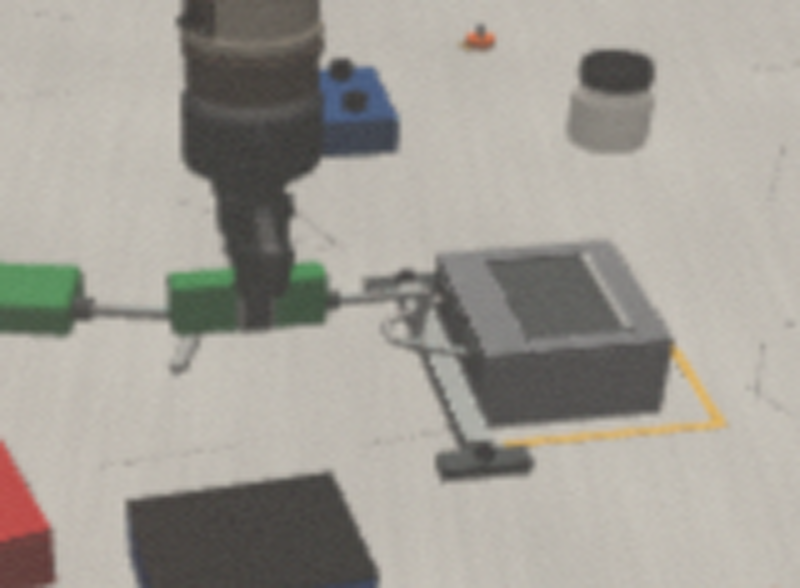

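View pics/w12.png

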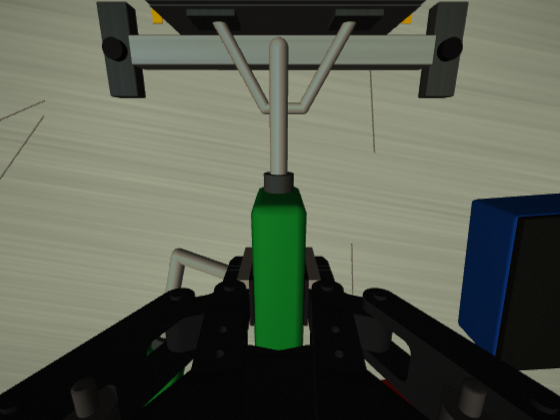

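Unhooked in x: the force is back to baseline and the prong is mid-gap, with the bin still against the stop. Lifting now.

```bash
python3 -m crank '{"travel":[[0,0,-0.015],[0,0,-0.035],[0,0,-0.06],[0,0,-0.085],[0,0,-0.085],[0,0,-0.085]],"dr":[[0,0,0],[0,0,0],[0,0,0],[0,0,0],[0,0,0],[0,0,0]],"hand":[0,0,0,0,0,0]}'; python3 look.py w13 wrist
python3 - <<'E'
from h import *; from workcell import bot
o=bot.get_obs(); print(o["ft_force"],rel([.475,-.275,.15],.24,o))
E
```

```text
clock: 15.42
eef_pos: [0.473, -0.0804, 0.1496]
tool_rot: [0.996, 0.084, -0.001, -0.0]
ft_force: [0.9, 0.4, -2.3]
grip_width: 0.0212
[ 0.47297234 -0.08036324  0.14960392] [ 9.96441951e-01  8.42792701e-02 -6.44857138e-04 -1.65612525e-04] [-1.68302645e-01  2.55324999e-01 -1.95974416e-01  1.12082848e+00
 -1.72365217e-06  2.80453125e+00] [ 0.90190065  0.39501662 -2.30756536] 15.425
[-0.28265384 -0.71321082 -2.86148862] (array([-0.0304,  0.1923, -0.0008]), array([-0.0008,  0.0022, -0.0713]))
```

View pics/w13.png

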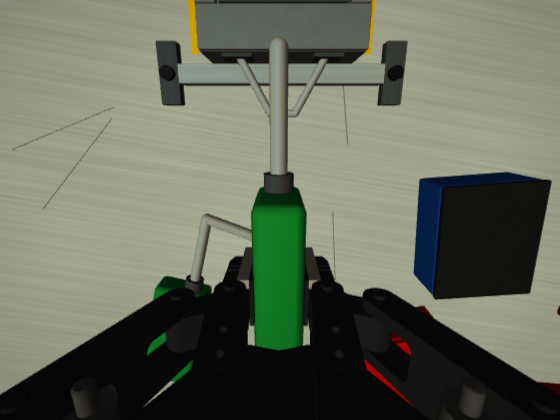

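```bash
python3 -m crank '{"travel":[[-0.007,0.048,0],[-0.014,0.096,0],[-0.021,0.144,0],[-0.028,0.191,0],[-0.028,0.191,0],[-0.028,0.191,0],[-0.028,0.191,0]],"dr":[[0,0,-0.02],[0,0,-0.04],[0,0,-0.06],[0,0,-0.073],[0,0,-0.073],[0,0,-0.073],[0,0,-0.073]],"hand":[0,0,0,0,0,0,0]}'; python3 look.py w14 wrist
python3 look.py s14 side
python3 - <<'E'
import cv2
i=cv2.imread("pics/s14.png"); cv2.imwrite("pics/s14c.png",cv2.resize(i[190:310,220:380],None,fx=5,fy=5,interpolation=cv2.INTER_CUBIC))
from h import *; from workcell import bot
o=bot.get_obs(); print(o["eef_pos"],rel([.477,-.2735,.06],.242,o))
E
```

```text
clock: 16.35
eef_pos: [0.4778, -0.2721, 0.1499]
tool_rot: [0.993, 0.121, -0.001, -0.001]
ft_force: [-0.4, -0.6, -1.8]
grip_width: 0.0215
[ 0.47780987 -0.27211654  0.14987499] [ 9.92612442e-01  1.21325259e-01 -6.05099427e-04 -5.96927054e-04] [-5.17827235e-01  3.86693759e-01 -7.12866002e-03  1.17865744e+00
  2.35782309e-04  2.38051534e+00] [-0.36085445 -0.55519323 -1.82476692] 16.35
[ 0.47800066 -0.2721436   0.15016928] [ 9.92598699e-01  1.21439401e-01 -3.85763849e-04 -3.80797371e-04] [-5.17651379e-01  3.86347960e-01 -6.84262320e-03  1.17867931e+00
  1.50772592e-04  2.38046138e+00] [ 0.03696778  0.49220275 -1.86861155] 16.4
[ 0.47817378 -0.27224312  0.15038073] (array([-0.0014,  0.001 ,  0.0904]), array([-0.0005,  0.0003,  0.0016]))
```

View pics/w14.png

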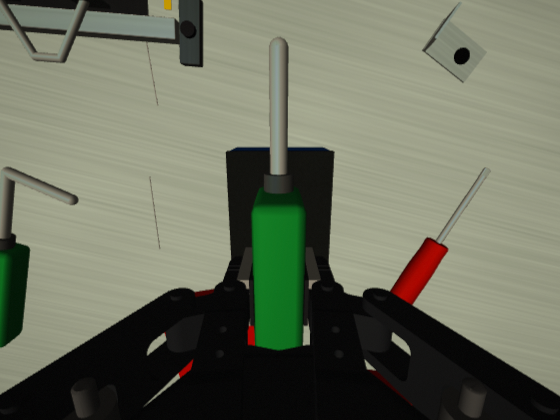

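View pics/s14c.png

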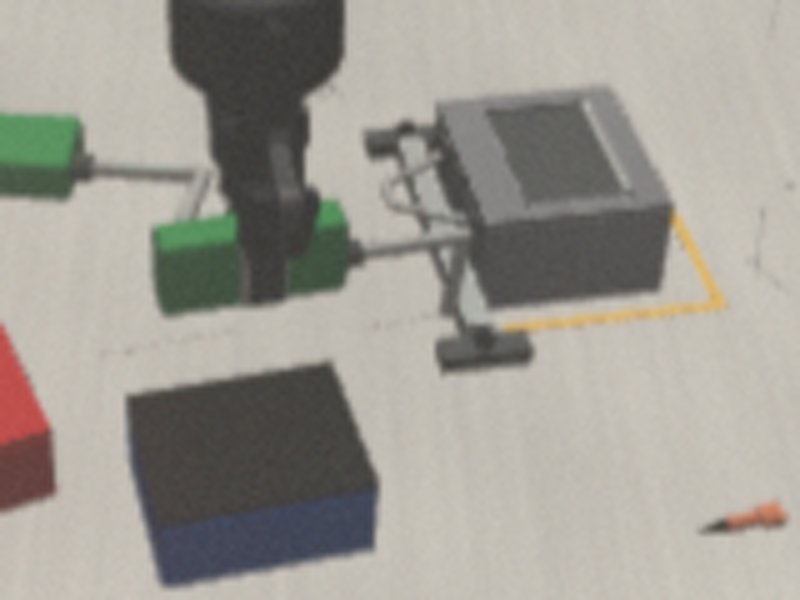

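```bash
python3 -m crank '{"travel":[[-0.001,0.001,0.03],[-0.001,0.001,0.06],[-0.001,0.001,0.08],[-0.001,0.001,0.09],[-0.001,0.001,0.091],[-0.001,0.001,0.091]],"dr":[[0,0,0],[0,0,0],[0,0,0],[0,0,0],[0,0,0],[0,0,0]],"hand":[0,0,0,0,0,0]}'
```

```text
clock: 17.2
eef_pos: [0.4782, -0.2749, 0.0604]
tool_rot: [0.993, 0.121, 0.001, 0.001]
ft_force: [0.0, -0.7, -2.9]
grip_width: 0.0215
```

```bash
python3 -m crank '{"travel":[[0,0,0.001],[0,0,0.0015]],"dr":[[0,0,0],[0,0,0]],"hand":[0,0]}'
```

```text
clock: 17.45
eef_pos: [0.4778, -0.2749, 0.0586]
tool_rot: [0.993, 0.121, 0.0, 0.0]
ft_force: [0.2, 0.0, -1.4]
grip_width: 0.0215
```

```bash
python3 -m crank '{"travel":[[0,0,0.001],[0,0,0.0015]],"dr":[[0,0,0],[0,0,0]],"hand":[0,0]}'
```

```text
clock: 17.7
eef_pos: [0.4773, -0.2747, 0.0565]
tool_rot: [0.993, 0.121, -0.0, -0.0]
ft_force: [-1.0, 0.5, -1.5]
grip_width: 0.0216
```

```bash
python3 -m crank '{"travel":[[0,0,0.0008],[0,0,0.001]],"dr":[[0,0,0],[0,0,0]],"hand":[0,0]}'
```

```text
clock: 17.95
eef_pos: [0.4774, -0.2746, 0.0554]
tool_rot: [0.993, 0.121, -0.0, -0.0]
ft_force: [0.2, -0.2, -1.7]
grip_width: 0.0212
```

```bash
python3 -m crank '{"travel":[[0,0,0.0008],[0,0,0.0008]],"dr":[[0,0,0],[0,0,0]],"hand":[0,0]}'
```

```text
clock: 18.2
eef_pos: [0.4774, -0.2747, 0.0551]
tool_rot: [0.993, 0.121, 0.0, 0.0]
ft_force: [-1.5, 0.1, 1.4]
grip_width: 0.0214
```

```bash
python3 -m crank '{"travel":[[0,0,0],[0,0,0],[0,0,0],[0,0,0],[0,0,-0.02],[0,0,-0.06],[0,0,-0.1],[0,0,-0.13],[0,0,-0.13]],"dr":[[0,0,0],[0,0,0],[0,0,0],[0,0,0],[0,0,0],[0,0,0],[0,0,0],[0,0,0],[0,0,0]],"hand":[0.03,0.04,0.06,0.07,0.07,0.07,0.07,0.07,0.07]}'
python3 look.py w15 wrist; python3 look.py s15 side;python3 look.py t15 top
python3 - <<'E'
import cv2
i=cv2.imread("pics/s15.png"); cv2.imwrite("pics/s15c.png",cv2.resize(i[190:310,220:380],None,fx=5,fy=5,interpolation=cv2.INTER_CUBIC))
i=cv2.imread("pics/t15.png"); cv2.imwrite("pics/t15c.png",cv2.resize(i[110:260,240:400],None,fx=4,fy=4,interpolation=cv2.INTER_CUBIC))
E
```

```text
clock: 19.32
eef_pos: [0.4791, -0.2757, 0.1876]
tool_rot: [0.993, 0.121, 0.003, 0.002]
ft_force: [0.5, 0.4, -0.8]
grip_width: 0.0702
[ 0.47914696 -0.27567699  0.18763024] [0.99269504 0.12060789 0.00256546 0.00192892] [-5.22090909e-01  3.61295371e-01  5.70230768e-02  1.26010460e+00
 -1.09780860e-05  2.37769601e+00] [ 0.52094075  0.35219404 -0.788569  ] 19.325
[ 0.47802183 -0.27503945  0.18560235] [9.92700507e-01 1.20598425e-01 1.04322910e-03 7.96974361e-04] [-5.22098802e-01  3.62929688e-01  5.40367514e-02  1.25927787e+00
 -2.46217884e-05  2.37770824e+00] [-0.00564533  0.27840193 -0.49376408] 19.375
[ 0.4772065  -0.27454465  0.18421487] [ 9.92701259e-01  1.20599286e-01 -1.19833714e-04 -8.96107283e-05] [-5.22071772e-01  3.64185452e-01  5.21847898e-02  1.25909493e+00
 -2.62949606e-07  2.37773377e+00] [-0.61000321 -0.19321676 -0.68228706] 19.425
```

View pics/w15.png

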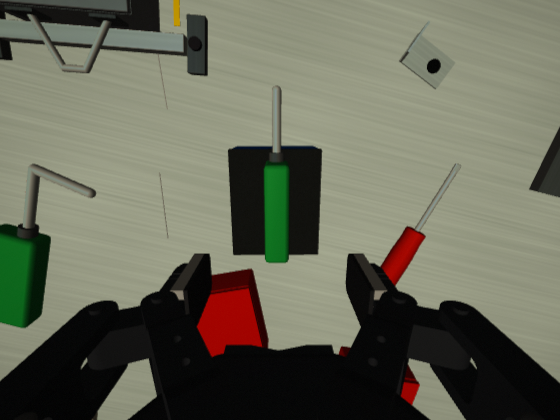

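View pics/s15c.png

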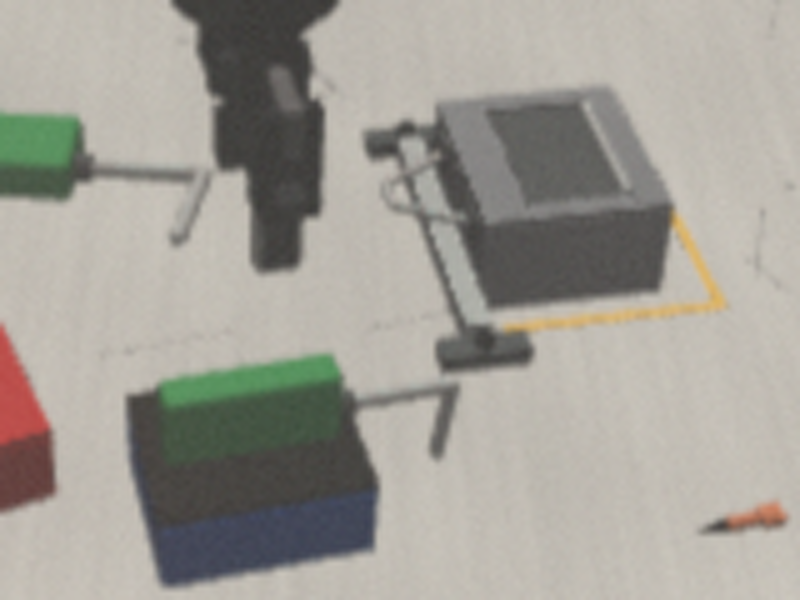

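View pics/t15c.png

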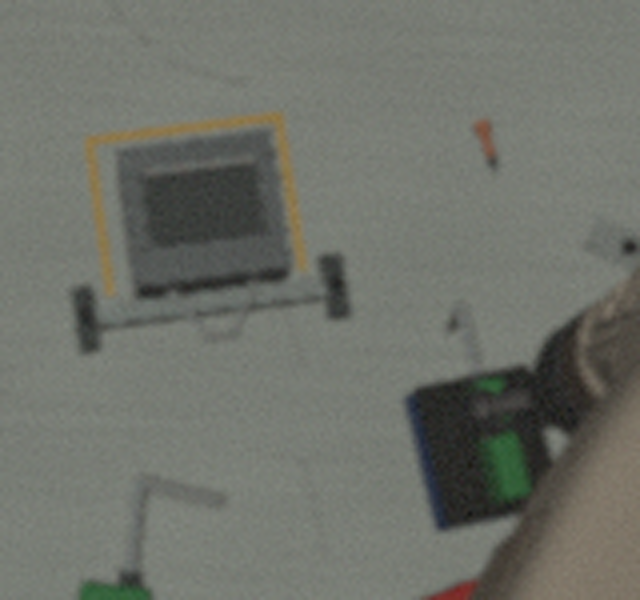

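```bash
python3 - <<'E'
from h import *; import pickle
np.set_printoptions(precision=4,suppress=True)
tp=lambda a:(np.array(a)+.5)/4-.5+[240,110]
sd=lambda a:(np.array(a)+.5)/5-.5+[220,190]
y=.167; o=np.array([.596,-.062]); B=np.array([[np.cos(y),np.sin(y)],[-np.sin(y),np.cos(y)]])
X=onz("top",tp([(115,150),(275,128),(292,268),(133,287)]),.066)
print("top",(X[:,:2]-o)@B.T, ((X[:,:2]-o)@B.T).mean(0))
X=onz("side",sd([(435,105),(610,86),(672,205),(483,223)]),.066)
print("side",(X[:,:2]-o)@B.T, ((X[:,:2]-o)@B.T).mean(0))
X=onz("top",tp([(88,140),(110,295),(303,270),(282,115)]),0); print("yellow",(X[:,:2]-o)@B.T)
p,q=pickle.load(open("pics/w15.pkl","rb")); c=wcal(p,q)
a=onz(c,[(265,164),(288,164),(288,262),(265,262)],.092); print("hook",a.mean(0))
a=onz(c,[(229,149),(322,149),(318,254),(233,254)],.05); print("rest",a.mean(0))
a=onz("side",sd([(163,385),(333,355),(340,372),(165,403)]),.092); print("hook side",a.mean(0))
a=onz("side",sd([(127,398),(333,366),(377,484),(160,525)]),.05); print("rest side",a.mean(0))
E
```

```text
top [[ 0.1054  0.0616]
 [ 0.1066 -0.0628]
 [-0.0046 -0.0589]
 [-0.0031  0.0626]] [0.0511 0.0006]
side [[-0.0027  0.0568]
 [ 0.1084  0.0595]
 [ 0.1075 -0.0599]
 [-0.0023 -0.0586]] [ 0.0527 -0.0006]
yellow [[ 0.1383  0.0797]
 [ 0.0082  0.0792]
 [ 0.0079 -0.077 ]
 [ 0.1386 -0.0799]]
hook [ 0.4776 -0.275   0.092 ]
rest [ 0.4762 -0.2743  0.05  ]
hook side [ 0.4758 -0.274   0.092 ]
rest side [ 0.4751 -0.2746  0.05  ]
```

```bash
python3 -m crank '{"travel":[[0,0,0],[0,0,0]],"dr":[[0,0,0],[0,0,0]],"hand":[0.07,0.07]}'; python3 -c "
from workcell import job
print(job.job_done())"
```

```text
clock: 19.73
eef_pos: [0.4769, -0.2744, 0.1835]
tool_rot: [0.993, 0.121, -0.001, -0.001]
ft_force: [0.7, 0.1, 0.2]
grip_width: 0.0697
the job is handed in; nothing more can be done
None
```

The bin is in its bay against the stop, the hook is back on its rest, and I handed the job in at about 20 s. The hand-in reported no verdict.

- **Pull:** I dragged the bin in by its loop with the smaller hook and felt the stop where the pictures put it. I then held a steady hook force of about 14–15 N for over 2 s. The highest wrist reading comes to about 16 N on the hook. About 12.5 N of the pull was horizontal. Part of the rest was the bar pulling down on the prong, so I lowered the hook slightly to ease that.
- **Bin:** The last measurements from the top and side views put its front within about 5 mm of the stop face. Its middle is within 1 mm of the bay's middle, and it looks square.
- **Hook:** It is released and upright with its prong off the front edge. Its handle is about 2 mm from the rest's middle. The gripper was clear above it.
- **Not measured directly:** I inferred the force on the stop, about 9–10 N, from the pull minus roughly 3 N of drag. I did not re-measure the bystanders; the last pictures show nothing moved, and the gripper's path stayed clear of them.

No check failed. The cameras disagreed by at most 2–3 mm.

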